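# Pepper mill into the other drawer of an interlocked chest

## Robot

A 7-joint arm with a two-finger parallel gripper is mounted at the origin on the work surface. World frame = base frame: x ahead of the robot, y to its left, z up, the work surface at z = 0. Lengths are in m, angles in rad, forces in N, time in s.
With the tool pointing down it reaches from about 0.425 to 0.875 m from the base axis. Payload 4.7 kg.
Tool frame: the origin (TCP) lies at the very end of the fingers, on their centre line; the grasp point (between the pads) lies 19 mm behind it; z points along the fingers, y is the direction in which the jaws open and shut (so a half turn about z gives the same grasp; the last joint's range is limited). The gripper opens to 87 mm and grips with 3 to 60 N. Pads are 19 mm wide; open, the fingers measure 117 mm over their backs; the gripper's body (75 mm by 190 mm) begins 51 mm behind the grasp point.
Start: joints at [1.121, 0.321, -0.07, 1.45, 0.023, 1.371, -0.057], TCP at [0.291, -0.581, 0.223] pointing down, gripper open.
Joint ranges: [-2.86, 2.86], [-0.3, 2.09], [-1.38, 1.24], [0.06, 2.45], [-1.56, 4.7], [0.09, 2.05], [-2.69, 2.69]. Speed limits (rad/s): [2.57, 2.57, 3.14, 3.14, 3.14, 3.14, 3.14].

## Interface

Orientations are given as a unit quaternion [w, x, y, z].
In Python, from station import manip, viewer, nets gives the robot as it stands.
- The arm moves only by the tool apply_moves, never from a script. Its argument "targets" is a list of rows, each an object with "translation": the shift along the tool's x, y, z in m, a list of three; "delta_rot": the turn, a rotation vector about the tool's x, y, z in degrees, a list of three; "grip": the opening, from 0 (shut) to 1 (fully open). In form: [{"translation": [x, y, z], "delta_rot": [wx, wy, wz], "grip": grip}, ...]. A call has 1 to 12 rows; each row is the pose to reach, as a shift and turn from the pose measured when the call began, along the tool's axes at that moment; what a row does not reach only later rows make up. A row lasts 1/8 s, in which the tool goes at most 62.5 mm and 10.7 degrees, less where a joint would pass 70% of its speed; a pose out of reach is approached as far as the arm can. A call with a gripper value outside its range is refused whole. The fingers move at their own pace and stop on an object; "newtons" is the grip in N (left out, the last holds). Time passes only in rows, so rows that repeat a pose let the fingers close. It gives the time, the measured TCP pose, the force and the opening at its end, in the units of the state.
- manip.get_state(): the state, without advancing time (a new reading comes with each control period).
- viewer.camera(name): name is "side" or "top" or "wrist"; returns a dict with "color" (480x640x3 uint8, red, green, blue), "fov_y" (degrees; the focal length in pixels is half the picture's height over the tangent of half this angle, whatever the lens; pixels are square), "cx", "cy" (the principal point, pixels), "k1" (the pictures are not rectified: a ray, as slopes to the right and down, at radius r is drawn at 1 + k1 r^2 times it, then the intrinsics apply), "extrinsics" (4x4, takes a point from camera to world coordinates); the wrist camera has in their place "mount" (4x4, takes a point from camera to tool coordinates, whose origin is the TCP and whose axes are the flange's). Camera axes: x right, y down, z forward; pixel columns grow to the right and rows downward; lengths in m; the calibration is good to about 2 mm. A picture is of the moment at which its call begins: read the wrist's pose just before it. There is no depth.
- manip.close_job(): hands the job in, once; it reports no verdict.
Trained networks look in a picture, given as the dict that the camera call returned (one of the last four; its "shot" number tells which), for a name from the list of things; names that differ only in an ending like _2 or _b are one class to them, and where a whole thing is asked for, a point or a joint stands for the part that bears it (a point fixed in the world has none). Each returns a list of dicts, best first, with "score" (0 to 1); they miss things now and then, are a little off and sometimes report something else, mostly with a low value. They report only what shows in the picture. A call takes as long as a camera call. They do not tell look-alikes from the thing itself.
- nets.spot_in(picture, thing): "box" ([left, top, right, bottom] in pixels, round what is visible of it).
- nets.masks_of(picture, thing): "mask" (480x640 bool, what is visible of it) and "box" ([left, top, right, bottom] in pixels, round what is visible of it).
- nets.landmark_of(picture, thing): "pixel" ([column, row] in pixels: a listed point, or the origin of a listed thing).
The state is a dict: "time_s": time; "qpos": joint angles; "joint_velocities": joint speeds; "effort": joint torques, N m; "tool_pos": TCP position; "eef_rot": TCP orientation; "ft_force": force on the tool from outside, world axes, zero at the start; "wrist_torque": the same for the moment, N m; "gripper_width": finger opening in m.
Only numpy, scipy, OpenCV 4.12 (cv2) and the standard library are available. Lean on these libraries where they do the work, as an engineer would, in place of code of your own. Each camera call takes 0.05 s, during which the arm holds its last target. There are 200 camera calls.

## Task

Someone left the pepper mill standing in the open left drawer of the little counter chest, so that drawer cannot shut, and the chest only ever lets one drawer open at a time. Take the mill out, shut the left drawer fully, then open the right drawer wide and lay the mill down on its side in it; leave that drawer open, for the salt is still to come. Handle the mill gently, never dropping it or letting it topple, and leave the other things on the counter where they are.

Things in the scene. Friction and masses are not known exactly. Their poses are not given: they have to be found in the camera images.
- chest: fixed wooden chest, 200 deep (x) x 320 wide (y) x 110 mm high without drawer fronts; origin: centre of its underside, on the counter; +x to its back, -x to its drawer fronts (towards the robot), +y to its left drawer. Front opening at own x = -100 mm; behind that all is covered by a top board (underside 92 mm up). A pin locks one drawer shut (5 mm play) while the other is out.
- drawer_left (a joint): left drawer, green front: 0 = fully shut, grows as it is pulled out towards the robot (chest -x), m; stop at 0.170. Slides with a few N and stays where left. Starts 140 to 155 mm open.
- left_handle (a point): middle of the left drawer's steel bow handle: 10 mm round bar, 110 mm long along chest y, 67 mm above the counter, centre line 42 mm in front of the drawer front (37 mm free gap behind it), a post at each end; axes as the chest's. The front is 152 mm wide, 12 to 88 mm above the counter, 15 mm thick; when shut, its inner face is 1 mm in front of the chest's opening
- drawer_right (a joint): right drawer, yellow front, as the left one; starts shut, locked while the left drawer is out.
- right_handle (a point): middle of the right drawer's bow handle, same shape as the left one
- right_bin (a point): centre of the right drawer's inner floor, 18 mm above the counter, 78 mm right of the chest's middle, axes as the chest's; moves with the drawer. Inside 180 long (x) x 128 wide (y); walls rise to 74 mm and the front to 88 mm above the counter. With the drawer out by d, the part free from above is d long. The left drawer has the same inside
- mill_center (a point): centre of the pepper mill: square wooden prism 46 x 46 x 130 mm, dark below, steel band, lighter head, 0.18 to 0.35 kg; own z along its length, foot to head; x and y square to its side faces. Starts standing on the left drawer's floor (18 mm above the counter), rising above the chest. Upright it cannot pass under the chest's top board; lying it can
- clear_spot (a point): point on the bare counter (height 0) left of the chest, with free counter for 110 mm all round: room to put the mill down
- jar: glass sugar jar with steel lid, 72 across x 100 mm, standing on the left half of the chest's top; origin at its underside; leave alone
- mug: red enamel mug, 80 across x 85 mm, on the coaster; origin at its underside; leave alone
- coaster: round wooden coaster, 100 across x 10 mm; leave alone
- kettle: chrome electric kettle, 160 across x 210 mm high; leave alone
- bowl: blue bowl, 150 across x 60 mm; leave alone
Things that resemble listed ones, but are neither listed nor needed, are in the scene too. Leave any purple look-alike of the part that bears mill_center alone.

How it is judged:
On the way, in this order (a step that is already met when the one before it is completed fails the run):
1. the left drawer is shut fully while the right one is still shut (value of joint drawer_left below 0.008 m and value of joint drawer_right below 0.01 m), for 0.1 s.
2. the right drawer is opened wide (value of joint drawer_right above 0.1 m and value of joint drawer_left below 0.01 m), for 0.1 s.
At the end, for the whole second after the job is handed in: the mill lies on its side (within 0.17 rad of level) on the floor of the right drawer, let go and at rest; the right drawer is still out by at least 90 mm and the left drawer is shut to within 10 mm (value of joint drawer_left below 0.01 m and value of joint drawer_right above 0.09 m and x of mill_center in the frame of right_bin between -0.09 and 0.09 m and y of mill_center in the frame of right_bin between -0.064 and 0.064 m and z of mill_center in the frame of right_bin below 0.032 m and angle between mill_center's own z axis and vertical between 1.4 and 1.74 rad and linear speed of mill below 0.03 m/s); the robot touches nothing.
It fails at once if the mill is dropped or topples (moves faster than 0.6 m/s with no finger on it, or spins faster than 9 rad/s) ((linear speed of mill above 0.6 m/s and contact force between the fingers and mill below 0.05 N) or angular speed of mill above 9 rad/s).
It fails at once if the interlock is forced: both drawers out by more than 30 mm (value of joint each of drawer_left, drawer_right above 0.03 m).
It fails at once if another thing on the counter is shifted by more than 30 mm (distance of any of jar, mug, coaster, kettle, bowl from where it was at the start of the episode above 0.03 m).
It also fails if it takes over 72 s, if anything falls off the work surface, if the arm or the gripper's body presses on something with over 40 N, if the wrist force passes 120 N, or if a joint passes its speed limit or range.

## Working session

There is one attempt and no reset: what is moved stays moved. The work goes in short steps, Python scripts to look and compute and a tool call to move; the robot and the scene stay as the last step left them, time stands still between calls to the robot, and variables do not carry over. Pictures are saved under pics/ and viewed, about 8 in all and at most 12, crops included, and the job is handed in when it is done.

Besides the shell and the picture viewer there is one more tool, called after "Request:" by a JSON object that holds its "api" and its "payload". apply_moves: Moves the arm, as the interface text tells. Its arguments: {"type":"object","properties":{"targets":{"type":"array","items":{"type":"object","properties":{"translation":{"type":"array","items":{"type":"number"}},"delta_rot":{"type":"array","items":{"type":"number"}},"grip":{"type":"number"}}}},"newtons":{"type":"number"}},"required":["targets"]}

```bash
mkdir -p pics; ls
cat > h.py <<'E'
import numpy as np, cv2
from scipy.spatial.transform import Rotation as R
from station import manip, viewer, nets
def ext(p,st=None):
    if 'extrinsics' in p: return np.array(p['extrinsics'])
    T=np.eye(4); q=st['eef_rot']; T[:3,:3]=R.from_quat([q[1],q[2],q[3],q[0]]).as_matrix(); T[:3,3]=st['tool_pos']
    return T@np.array(p['mount'])
def K(p):
    f=240/np.tan(np.radians(p['fov_y'])/2); return np.array([[f,0,p['cx']],[0,f,p['cy']],[0,0,1.]]),np.array([p['k1'],0,0,0.])
def ray(p,px,E):
    k,d=K(p)
    u=np.array(px,float); u=(u-[k[0,2],k[1,2]])/k[0,0]; s=u.copy()
    for _ in range(30): s=u/(1+d[0]*(s@s))
    v=E[:3,:3]@np.array([s[0],s[1],1]); return E[:3,3],v/np.linalg.norm(v)
def atz(p,px,z,E):
    o,v=ray(p,px,E); return o+v*(z-o[2])/v[2]
def tri(rays):
    A=sum(np.eye(3)-np.outer(v,v) for o,v in rays); b=sum((np.eye(3)-np.outer(v,v))@o for o,v in rays)
    return np.linalg.solve(A,b)
def proj(p,X,E):
    k,d=K(p); c=(np.linalg.inv(E)@np.append(X,1))[:3]; s=c[:2]/c[2]; return s*(1+d[0]*(s@s))*k[0,0]+[k[0,2],k[1,2]]
def save(p,n): cv2.imwrite('pics/'+n,p['color'][:,:,::-1])
E
python3 - <<'E'
from h import *
print(manip.get_state())
P={}
for c in ['side','top']:
    p=viewer.camera(c);P[c]=p;save(p,c+'0.png');E=ext(p);print(c,p['fov_y'],p['k1'],E.round(3).tolist())
    for t in ['chest','left_handle','right_handle','right_bin','mill_center','clear_spot','jar','mug','coaster','kettle','bowl']:
        print(t,[(np.round(a['pixel']).tolist(),round(a['score'],2)) for a in nets.landmark_of(p,t)[:3]])
    print('mill',[(np.round(a['box']).tolist(),round(a['score'],2)) for a in nets.spot_in(p,'mill_center')[:3]])
im=np.hstack([P['side']['color'],P['top']['color']])
cv2.imwrite('pics/both.png',cv2.resize(np.vstack([P['side']['color'],P['top']['color']]),(800,1200))[:,:,::-1])
E
```

```text
pics
{'time_s': 0.0, 'qpos': array([ 1.12109515,  0.32179897, -0.07008058,  1.45169652,  0.02259699,
        1.37077171, -0.05688088]), 'joint_velocities': array([ 2.43070525e-03,  1.18397698e-03,  1.13695265e-03,  6.21332193e-04,
        7.54016548e-05, -1.76408599e-04,  4.90083982e-04]), 'effort': array([-1.51309710e-04, -4.91293573e+01, -4.03990243e-01, -3.12527382e+01,
       -6.39684917e-02,  4.37988248e-02,  1.80615825e-04]), 'tool_pos': array([ 0.29048383, -0.58085964,  0.22146627]), 'eef_rot': array([-9.06229204e-04,  9.73225668e-01,  2.29849751e-01, -2.63792492e-04]), 'ft_force': array([-0.21258296,  0.5459797 ,  0.26756967]), 'wrist_torque': array([0.01366133, 0.03242101, 0.01134699]), 'gripper_width': 0.08729895156016952}
side 52.96656544191704 0.006285387796342695 [[-0.859, -0.402, 0.318, 0.231], [-0.513, 0.671, -0.536, 0.419], [0.001, -0.623, -0.782, 0.903], [0.0, 0.0, 0.0, 1.0]]
chest [([230.0, 255.0], 0.63), ([423.0, 153.0], 0.32)]
left_handle [([334.0, 316.0], 0.76)]
right_handle [([308.0, 235.0], 0.64)]
right_bin []
mill_center [([281.0, 298.0], 0.83), ([188.0, 343.0
[... 313 characters left out ...]
 319.0, 212.0, 372.0], 0.62)]
top 46.44995463268208 -0.03400443791876789 [[-0.019, -0.996, 0.087, 0.455], [-1.0, 0.02, 0.01, -0.163], [-0.012, -0.087, -0.996, 1.29], [0.0, 0.0, 0.0, 1.0]]
chest [([278.0, 163.0], 0.92)]
left_handle []
right_handle [([317.0, 223.0], 0.84)]
right_bin []
mill_center [([167.0, 202.0], 0.94), ([241.0, 244.0], 0.8)]
clear_spot [([249.0, 301.0], 0.3)]
jar [([248.0, 151.0], 0.64)]
mug [([420.0, 341.0], 0.66)]
coaster [([418.0, 345.0], 0.68)]
kettle [([522.0, 267.0], 0.86), ([250.0, 298.0], 0.34)]
bowl [([446.0, 206.0], 0.75), ([241.0, 245.0], 0.18)]
mill [([225.0, 231.0, 253.0, 260.0], 0.84), ([144.0, 187.0, 189.0, 221.0], 0.63), ([403.0, 326.0, 447.0, 380.0], 0.49)]
```

View pics/side0.png

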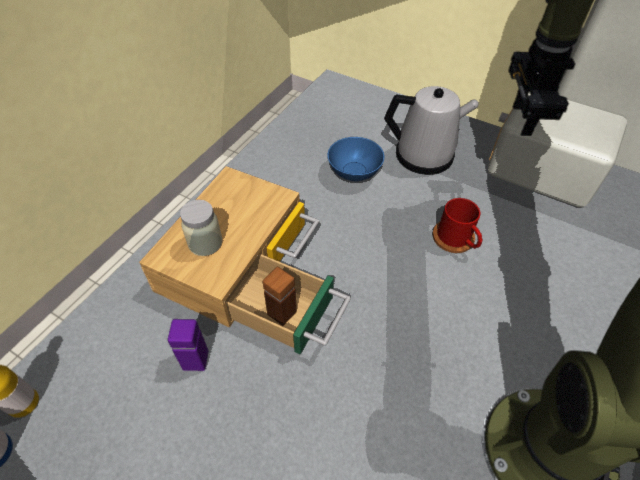

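View pics/top0.png

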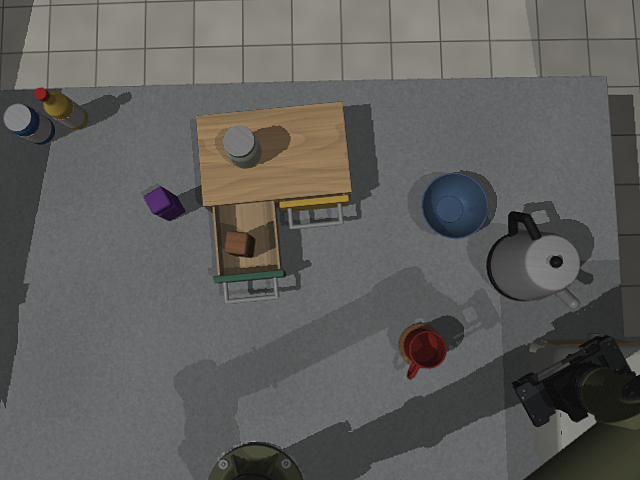

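The mill meant is the brown one, standing in the left drawer at top (241,244) and side (281,298). The purple block at top (165,203) and side (188,343) is the look-alike to avoid. Next I'll take one crop to confirm it, then measure the chest, mill and handles.

```bash
cat > m.py <<'E'
from h import *
from scipy.optimize import least_squares
t=viewer.camera('top');s=viewer.camera('side');Et,Es=ext(t),ext(s)
def lm(p,n,near):
    a=[x['pixel'] for x in nets.landmark_of(p,n)]; a=[np.array(x) for x in a if np.hypot(*(np.array(x)-near))<40]
    return a[0] if a else None
# chest top: mask edges of wood top from hand-read corners, refined
g=cv2.cvtColor(t['color'],cv2.COLOR_RGB2GRAY)
c=np.array([[196,116],[342,101],[350,193],[204,206]],np.float32).reshape(-1,1,2)
c=cv2.cornerSubPix(g,c,(5,5),(-1,-1),(3,50,.01)).reshape(-1,2);print('corners',c.tolist())
gs=cv2.cvtColor(s['color'],cv2.COLOR_RGB2GRAY)
cs=np.array([[227,168],[299,194],[231,303],[143,266]],np.float32).reshape(-1,1,2) # back-right, front-right, front-left, back-left
cs=cv2.cornerSubPix(gs,cs,(5,5),(-1,-1),(3,50,.01)).reshape(-1,2);print('side',cs.tolist())
own=np.array([[.1,.16],[.1,-.16],[-.1,-.16],[-.1,.16]])
W=np.array([atz(t,q,.11,Et) for q in c]); Ws=np.array([atz(s,q,.11,Es) for q in cs[[3,0,1,2]]])
print(W.round(4).tolist()); print(Ws.round(4).tolist())
def f(v,W): 
    r=np.array([[np.cos(v[2]),-np.sin(v[2])],[np.sin(v[2]),np.cos(v[2])]]); return (own@r.T+v[:2]-W[:,:2]).ravel()
for w in (W,Ws,(W+Ws)/2):
    r=least_squares(f,[.6,0,0],args=(w,),loss='soft_l1',f_scale=.003);print('chest',r.x.round(4),(r.fun*1000).round(1))
for n,a,b in [('mill_center',(241,244),(281,298)),('left_handle',(251,290),(334,316)),('right_handle',(317,223),(308,235)),('jar',(248,151),(202,242)),('mug',(420,341),(454,231)),('kettle',(522,267),(424,155)),('bowl',(446,206),(355,173))]:
    A,B=lm(t,n,a),lm(s,n,b); print(n,A,B, tri([ray(t,A,Et),ray(s,B,Es)]).round(4) if A is not None and B is not None else '')
for p,n in((t,'clear_spot'),(s,'clear_spot')): print([(atz(p,x['pixel'],0,ext(p)).round(3),x['score'])for x in nets.landmark_of(p,n)])
print('purple',atz(t,(167,202),.065,Et),'lh top bar',atz(t,(252,299),.067,Et))
a=cv2.resize(t['color'][185:305,140:300],(800,600),interpolation=cv2.INTER_CUBIC);cv2.imwrite('pics/crop.png',a[:,:,::-1])
E
python3 m.py
```

```text
corners [[195.34100341796875, 116.7028579711914], [342.36993408203125, 104.8522720336914], [348.0629577636719, 192.43841552734375], [202.4680938720703, 205.4859619140625]]
side [[224.06918334960938, 163.89503479003906], [297.55755615234375, 194.62835693359375], [231.0, 303.0], [139.60720825195312, 262.7073059082031]]
[[0.8327, 0.1093, 0.11], [0.8514, -0.2104, 0.11], [0.6592, -0.218, 0.11], [0.6376, 0.0935, 0.11]]
[[0.8322, 0.109, 0.11], [0.866, -0.2129, 0.11], [0.6596, -0.2172, 0.11], [0.6158, 0.0899, 0.11]]
chest [ 0.7453 -0.0567  0.0635] [ 2.2  0.   3.8  0.3 -3.5 -4.7 -2.3  3.1]
chest [ 0.7457 -0.0595  0.0919] [ -1.6   0.   -6.    3.2   1.2 -10.8  15.6   0.7]
chest [ 0.7449 -0.0584  0.0844] [-1.4  0.3 -0.7  2.2 -0.6 -8.7  5.   0.8]
mill_center [239.4 243.1] [282.3 297.6] [0.5538 0.0172 0.0814]
left_handle [250.3 299. ] [335.5 318. ] [ 0.4371 -0.0023  0.0747]
right_handle [316.1 222. ] [305.2 237.2] [ 0.6004 -0.149   0.0662]
jar [246.6 149.5] [203.9 244.9] [ 7.599e-01 -6.000e-04  9.610e-02]
mug [421.2 342.2] [455.3 236.2] [ 0.324  -0.3838 -0.0028]
kettle [519.4 267.8] [423.  154.8] [ 0.497  -0.6116  0.0043]
bowl [446.5 208.7] [355.3 173.6] [ 0.6322 -0.453  -0.0027]
[]
[]
purple [0.65413684 0.18265184 0.065     ] lh top bar [ 0.43622789 -0.00531799  0.067     ]
```

View pics/crop.png

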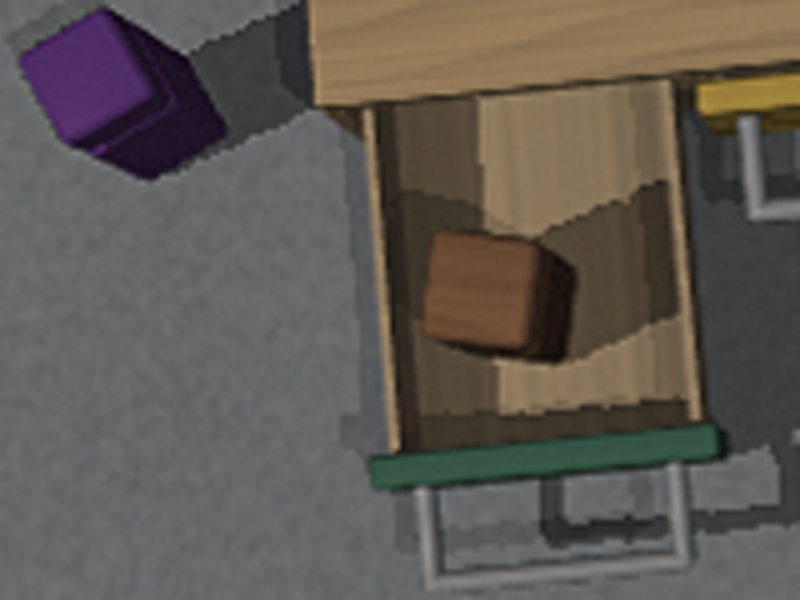

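```bash
cat >> h.py <<'E'
def rel(xyz,yaw,tilt=0,st=None):
    """tool x at yaw (deg), tool z down; tilt>0: tool z leans towards tool-x heading. prints shift/turn in tool axes"""
    st=st or manip.get_state(); q=st['eef_rot']; R0=R.from_quat([q[1],q[2],q[3],q[0]])
    Rt=R.from_euler('z',yaw,degrees=True)*R.from_euler('y',-tilt,degrees=True)*R.from_euler('x',180,degrees=True)
    print('at',np.round(st['tool_pos'],4),'euler',R0.as_euler('ZYX',degrees=True).round(1),'t',round(st['time_s'],2),'w',round(st['gripper_width'],4),'F',np.round(st['ft_force'],1),'q',np.round(st['qpos'],3))
    print('  shift',(R0.inv().apply(np.array(xyz)-st['tool_pos'])).round(4).tolist(),'rot',(R0.inv()*Rt).as_rotvec(degrees=True).round(1).tolist())
E
python3 - <<'E'
from h import *
rel([.53,.0,.33],-7.5)
t=viewer.camera('top');E=ext(t)
print(np.array(viewer.camera('wrist')['mount']).round(3))
print(np.mean([atz(t,(x/5+140,y/5+185),.148,E) for x,y in [(437,233),(536,243),(527,353),(425,333)]],0))
E
```

```text
at [ 0.2907 -0.5814  0.2225] euler [ 26.6   0.  180. ] t 2.2 w 0.0873 F [-0.3 -0.1  0.3] q [ 1.121  0.321 -0.07   1.451  0.023  1.371 -0.057]
  shift [0.4741, -0.4129, -0.1075] rot [0.0, 0.0, 34.1]
[[-0.    -0.965 -0.263  0.073]
 [ 1.    -0.     0.001  0.   ]
 [-0.001 -0.263  0.965 -0.162]
 [ 0.     0.     0.     1.   ]]
[0.5522861  0.01564573 0.148     ]
```

Request:
{"api": "apply_moves", "payload": {"targets": [{"translation": [0.02, -0.02, -0.06], "delta_rot": [0, 0, 5], "grip": 1}, {"translation": [0.474, -0.413, -0.108], "delta_rot": [0, 0, 34], "grip": 1}, {"translation": [0.474, -0.413, -0.108], "delta_rot": [0, 0, 34], "grip": 1}, {"translation": [0.474, -0.413, -0.108], "delta_rot": [0, 0, 34], "grip": 1}, {"translation": [0.474, -0.413, -0.108], "delta_rot": [0, 0, 34], "grip": 1}, {"translation": [0.474, -0.413, -0.108], "delta_rot": [0, 0, 34], "grip": 1}, {"translation": [0.474, -0.413, -0.108], "delta_rot": [0, 0, 34], "grip": 1}, {"translation": [0.474, -0.413, -0.108], "delta_rot": [0, 0, 34], "grip": 1}, {"translation": [0.474, -0.413, -0.108], "delta_rot": [0, 0, 34], "grip": 1}, {"translation": [0.474, -0.413, -0.108], "delta_rot": [0, 0, 34], "grip": 1}, {"translation": [0.474, -0.413, -0.108], "delta_rot": [0, 0, 34], "grip": 1}, {"translation": [0.474, -0.413, -0.108], "delta_rot": [0, 0, 34], "grip": 1}]}}

```text
time_s: 3.8
tool_pos: [0.5305, 0.0048, 0.331]
eef_rot: [-0.001, 0.998, -0.061, 0.0]
ft_force: [-0.5, -0.2, 0.3]
gripper_width: 0.0871
```

Run:
```python
from h import *
rel([.53,.0,.33],-7.5)
st=manip.get_state();p=viewer.camera('wrist');E=ext(p,st);save(p,'w1.png')
for n,z in [('mill_center',.083),('left_handle',.067),('right_handle',.067),('chest',0)]:
    print(n,[(np.round(a['pixel']).tolist(),round(a['score'],2),atz(p,a['pixel'],z,E).round(4).tolist()) for a in nets.landmark_of(p,n)])
```

```text
at [0.5305 0.0048 0.331 ] euler [  -7.    -0.  -179.9] t 3.8 w 0.0871 F [-0.5 -0.2  0.3] q [ 0.48   0.061 -0.562  1.551  0.031  1.538 -1.775]
  shift [0.0001, 0.0048, 0.001] rot [-0.1, -0.0, 0.5]
mill_center [([147.0, 110.0], 0.96, [0.6489, 0.1775, 0.083])]
left_handle [([341.0, 276.0], 0.61, [0.4325, -0.0041, 0.067])]
right_handle [([452.0, 123.0], 0.78, [0.5962, -0.1457, 0.067])]
chest []
```

View pics/w1.png

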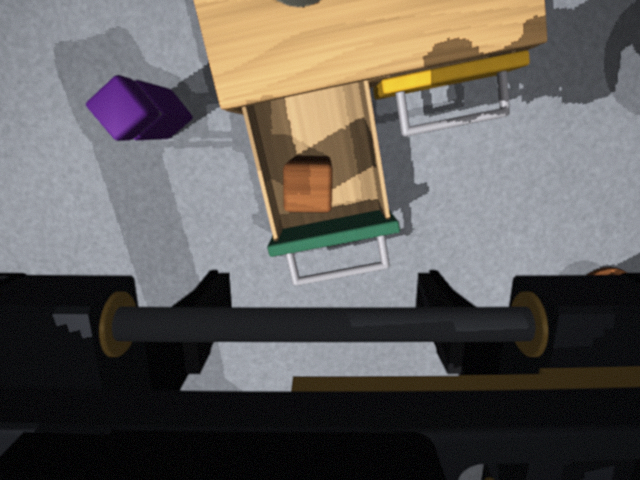

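Run:
```python
from h import *
st=manip.get_state();p=viewer.camera('wrist');E=ext(p,st)
g=cv2.cvtColor(p['color'],cv2.COLOR_RGB2GRAY)
c=np.array([[285,163],[331,160],[330,213],[285,211]],np.float32).reshape(-1,1,2)
c=cv2.cornerSubPix(g,c,(4,4),(-1,-1),(3,50,.01)).reshape(-1,2);print(c.round(1).tolist())
W=np.array([atz(p,q,.148,E) for q in c]);print(W.round(4).tolist(),W.mean(0).round(4))
def ln(n,a,b,z):
    A,B=atz(p,a,z,E),atz(p,b,z,E); d=A-B; print(n,A.round(4),B.round(4),'len',np.hypot(d[0],d[1]).round(4),'yaw',np.degrees(np.arctan2(-d[0],d[1])).round(2))
ln('lbar',(294,282),(388,267),.067); ln('rbar',(405,131),(508,111),.067)
ln('topedge',(222,109),(547,46),.11); ln('greenfront',(269,248),(398,221),.088)
a=cv2.resize(p['color'][30:300,200:560],(800,600),interpolation=cv2.INTER_CUBIC);cv2.imwrite('pics/wc.png',a[:,:,::-1])
```

```text
[[285.0, 163.0], [331.0, 160.8000030517578], [330.0, 213.0], [285.0, 211.0]]
[[0.5796, 0.0262, 0.148], [0.576, -0.0154, 0.148], [0.5283, -0.0083, 0.148], [0.5358, 0.0332, 0.148]] [0.5549 0.0089 0.148 ]
lbar [0.4317 0.0469 0.067 ] [ 0.4358 -0.0685  0.067 ] len 0.1154 yaw 2.06
rbar [ 0.5914 -0.101   0.067 ] [ 0.5984 -0.215   0.067 ] len 0.1142 yaw 3.52
topedge [0.6369 0.0831 0.11  ] [ 0.654  -0.2332  0.11  ] len 0.3167 yaw 3.09
greenfront [0.4846 0.0657 0.088 ] [ 0.4966 -0.0814  0.088 ] len 0.1475 yaw 4.65
```

View pics/wc.png

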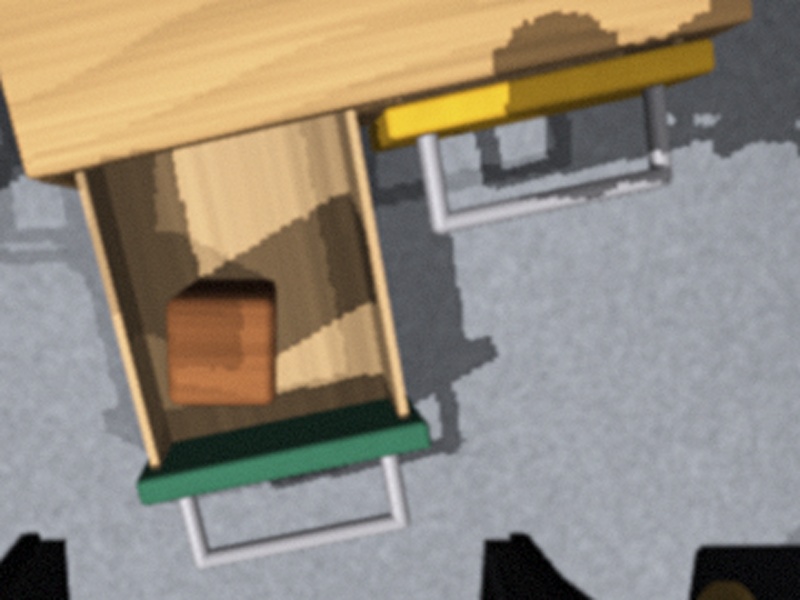

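Run:
```python
from h import *
rel([.553,.0165,.25],-7.2);rel([.553,.0165,.1],-7.2)
```

```text
at [ 0.5296 -0.0017  0.3304] euler [ -7.6   0.  180. ] t 4.1 w 0.0871 F [ 0.3  0.7 -0.1] q [ 0.485  0.06  -0.556  1.553  0.032  1.538 -1.774]
  shift [0.0208, -0.0212, 0.0804] rot [0.0, 0.0, -0.4]
at [ 0.5296 -0.0017  0.3304] euler [ -7.6   0.  180. ] t 4.1 w 0.0871 F [ 0.3  0.7 -0.1] q [ 0.485  0.06  -0.556  1.553  0.032  1.538 -1.774]
  shift [0.0208, -0.0213, 0.2304] rot [0.0, 0.0, -0.4]
```

Request:
{"api": "apply_moves", "payload": {"targets": [{"translation": [0.021, -0.021, 0.05], "delta_rot": [0, 0, 0], "grip": 1}, {"translation": [0.021, -0.021, 0.1], "delta_rot": [0, 0, 0], "grip": 1}, {"translation": [0.021, -0.021, 0.14], "delta_rot": [0, 0, 0], "grip": 1}, {"translation": [0.021, -0.021, 0.17], "delta_rot": [0, 0, 0], "grip": 1}, {"translation": [0.021, -0.021, 0.2], "delta_rot": [0, 0, 0], "grip": 1}, {"translation": [0.021, -0.021, 0.23], "delta_rot": [0, 0, 0], "grip": 1}, {"translation": [0.021, -0.021, 0.23], "delta_rot": [0, 0, 0], "grip": 1}, {"translation": [0.021, -0.021, 0.23], "delta_rot": [0, 0, 0], "grip": 0.45}, {"translation": [0.021, -0.021, 0.23], "delta_rot": [0, 0, 0], "grip": 0.4}, {"translation": [0.021, -0.021, 0.23], "delta_rot": [0, 0, 0], "grip": 0.3}, {"translation": [0.021, -0.021, 0.23], "delta_rot": [0, 0, 0], "grip": 0.3}], "newtons": 20}}

```text
time_s: 5.48
tool_pos: [0.5535, 0.0162, 0.101]
eef_rot: [0.0, 0.998, -0.066, 0.0]
ft_force: [-0.2, 1.2, -0.3]
gripper_width: 0.055
```

Run:
```python
from h import *
rel([.553,.0165,.28],-7.2);rel([.58,.33,.28],30)
p=viewer.camera('side');save(p,'s2.png');print([(np.round(a['pixel']).tolist(),round(a['score'],2)) for a in nets.landmark_of(p,'mill_center')])
```

```text
at [0.5535 0.0162 0.101 ] euler [ -7.6  -0.  180. ] t 5.47 w 0.055 F [-0.2  1.2 -0.3] q [ 0.424  0.258 -0.568  1.823  0.156  1.104 -1.903]
  shift [-0.0004, -0.0001, -0.179] rot [0.0, -0.0, -0.4]
at [0.5535 0.0162 0.101 ] euler [ -7.6  -0.  180. ] t 5.47 w 0.055 F [-0.2  1.2 -0.3] q [ 0.424  0.258 -0.568  1.823  0.156  1.104 -1.903]
  shift [-0.0151, -0.3144, -0.1793] rot [0.1, -0.0, -37.6]
[([280.0, 298.0], 0.77), ([189.0, 346.0], 0.57), ([205.0, 244.0], 0.22)]
```

Request:
{"api": "apply_moves", "payload": {"targets": [{"translation": [0, 0, 0], "delta_rot": [0, 0, 0], "grip": 0.3}, {"translation": [0, 0, 0], "delta_rot": [0, 0, 0], "grip": 0.3}, {"translation": [0, 0, -0.005], "delta_rot": [0, 0, 0], "grip": 0.3}, {"translation": [0, 0, -0.02], "delta_rot": [0, 0, 0], "grip": 0.3}, {"translation": [0, 0, -0.05], "delta_rot": [0, 0, 0], "grip": 0.3}, {"translation": [0, 0, -0.08], "delta_rot": [0, 0, 0], "grip": 0.3}, {"translation": [0, 0, -0.11], "delta_rot": [0, 0, 0], "grip": 0.3}, {"translation": [0, 0, -0.14], "delta_rot": [0, 0, 0], "grip": 0.3}, {"translation": [0, 0, -0.16], "delta_rot": [0, 0, 0], "grip": 0.3}]}}

```text
time_s: 6.7
tool_pos: [0.5536, 0.0166, 0.2632]
eef_rot: [0.0, 0.998, -0.066, 0.001]
ft_force: [0.4, 0.1, -3.1]
gripper_width: 0.046
```

Run:
```python
from h import *
rel([.58,.33,.26],30);rel([.58,.33,.11],30)
```

```text
at [0.5536 0.0166 0.2632] euler [-7.6e+00 -1.0e-01  1.8e+02] t 6.7 w 0.046 F [ 0.4  0.1 -3.1] q [ 0.452  0.134 -0.581  1.617  0.075  1.411 -1.84 ]
  shift [-0.0152, -0.3141, 0.003] rot [0.1, -0.1, -37.6]
at [0.5536 0.0166 0.2632] euler [-7.6e+00 -1.0e-01  1.8e+02] t 6.7 w 0.046 F [ 0.4  0.1 -3.1] q [ 0.452  0.134 -0.581  1.617  0.075  1.411 -1.84 ]
  shift [-0.0156, -0.3142, 0.153] rot [0.1, -0.1, -37.6]
```

Request:
{"api": "apply_moves", "payload": {"targets": [{"translation": [-0.001, -0.03, 0.003], "delta_rot": [0, 0, -4], "grip": 0.3}, {"translation": [-0.003, -0.075, 0.003], "delta_rot": [0, 0, -10], "grip": 0.3}, {"translation": [-0.006, -0.125, 0.003], "delta_rot": [0, 0, -17], "grip": 0.3}, {"translation": [-0.009, -0.175, 0.003], "delta_rot": [0, 0, -24], "grip": 0.3}, {"translation": [-0.012, -0.225, 0.003], "delta_rot": [0, 0, -31], "grip": 0.3}, {"translation": [-0.014, -0.275, 0.003], "delta_rot": [0, 0, -36], "grip": 0.3}, {"translation": [-0.015, -0.305, 0.003], "delta_rot": [0, 0, -37.6], "grip": 0.3}, {"translation": [-0.015, -0.314, 0.04], "delta_rot": [0, 0, -37.6], "grip": 0.3}, {"translation": [-0.015, -0.314, 0.08], "delta_rot": [0, 0, -37.6], "grip": 0.3}, {"translation": [-0.015, -0.314, 0.12], "delta_rot": [0, 0, -37.6], "grip": 0.3}, {"translation": [-0.015, -0.314, 0.15], "delta_rot": [0, 0, -37.6], "grip": 0.3}, {"translation": [-0.015, -0.314, 0.16], "delta_rot": [0, 0, -37.6], "grip": 0.3}]}}

```text
time_s: 8.2
tool_pos: [0.5787, 0.3296, 0.1006]
eef_rot: [0.001, 0.966, 0.26, -0.001]
ft_force: [0.4, -0.6, -3.4]
gripper_width: 0.0459
```

Run:
```python
from h import *
rel([.58,.33,.085],30)
```

```text
at [0.5787 0.3296 0.1006] euler [ 30.1   0.2 179.9] t 8.2 w 0.0459 F [ 0.4 -0.6 -3.4] q [-0.012  0.546 -0.744  1.527  0.384  1.223 -1.862]
  shift [0.0014, 0.0003, 0.0156] rot [0.1, 0.2, 0.1]
```

Request:
{"api": "apply_moves", "payload": {"targets": [{"translation": [0.001, 0, 0.006], "delta_rot": [0, 0, 0], "grip": 0.3}, {"translation": [0.001, 0, 0.011], "delta_rot": [0, 0, 0], "grip": 0.3}, {"translation": [0.001, 0, 0.015], "delta_rot": [0, 0, 0], "grip": 0.3}, {"translation": [0.001, 0, 0.017], "delta_rot": [0, 0, 0], "grip": 0.3}, {"translation": [0.001, 0, 0.017], "delta_rot": [0, 0, 0], "grip": 0.3}]}}

```text
time_s: 8.82
tool_pos: [0.5796, 0.33, 0.0838]
eef_rot: [0.001, 0.966, 0.26, -0.001]
ft_force: [-0.8, -0.5, -2.9]
gripper_width: 0.0462
```

```bash
cat >> h.py <<'E'
def grasp(g,yaw,tilt,back=0,**k):
    "TCP for grasp point g, retreated by back along tool z"
    z=(R.from_euler('z',yaw,degrees=True)*R.from_euler('y',-tilt,degrees=True)).apply([0,0,-1])
    rel(np.array(g)+z*(.019-back),yaw,tilt,**k)
E
python3 - <<'E'
from h import *
rel([.58,.33,.085],30); grasp([.58,.33,.095],30,50,.09)
E
```

```text
at [0.5796 0.33   0.0838] euler [3.010e+01 1.000e-01 1.799e+02] t 8.82 w 0.0462 F [-0.8 -0.5 -2.9] q [-0.017  0.563 -0.736  1.539  0.396  1.197 -1.87 ]
  shift [0.0003, 0.0002, -0.0012] rot [0.1, 0.1, 0.1]
at [0.5796 0.33   0.0838] euler [3.010e+01 1.000e-01 1.799e+02] t 8.82 w 0.0462 F [-0.8 -0.5 -2.9] q [-0.017  0.563 -0.736  1.539  0.396  1.197 -1.87 ]
  shift [-0.0542, 0.0002, -0.0567] rot [0.0, 50.1, 0.1]
```

Request:
{"api": "apply_moves", "payload": {"targets": [{"translation": [0, 0, 0.001], "delta_rot": [0, 0, 0], "grip": 0.3}, {"translation": [0, 0, 0.002], "delta_rot": [0, 0, 0], "grip": 0.3}, {"translation": [0, 0, 0.003], "delta_rot": [0, 0, 0], "grip": 0.3}, {"translation": [0, 0, 0.003], "delta_rot": [0, 0, 0], "grip": 0.3}]}}

```text
time_s: 9.32
tool_pos: [0.5799, 0.3302, 0.0827]
eef_rot: [0.001, 0.966, 0.26, -0.001]
ft_force: [-2.9, -1.9, 6.9]
gripper_width: 0.0458
```

Request:
{"api": "apply_moves", "payload": {"targets": [{"translation": [0, 0, -0.001], "delta_rot": [0, 0, 0], "grip": 0.6}, {"translation": [0, 0, -0.001], "delta_rot": [0, 0, 0], "grip": 0.8}, {"translation": [0, 0, -0.001], "delta_rot": [0, 0, 0], "grip": 1}, {"translation": [0, 0, -0.001], "delta_rot": [0, 0, 0], "grip": 1}, {"translation": [0, 0, -0.02], "delta_rot": [0, 0, 0], "grip": 1}, {"translation": [0, 0, -0.06], "delta_rot": [0, 0, 0], "grip": 1}, {"translation": [-0.03, 0, -0.09], "delta_rot": [0, 0, 0], "grip": 1}, {"translation": [-0.06, 0, -0.09], "delta_rot": [0, 10, 0], "grip": 1}, {"translation": [-0.065, 0, -0.09], "delta_rot": [0, 20, 0], "grip": 1}, {"translation": [-0.065, 0, -0.09], "delta_rot": [0, 30, 0], "grip": 1}, {"translation": [-0.065, 0, -0.08], "delta_rot": [0, 40, 0], "grip": 1}, {"translation": [-0.065, 0, -0.07], "delta_rot": [0, 50, 0], "grip": 1}]}}

```text
time_s: 10.82
tool_pos: [0.5147, 0.3133, 0.1592]
eef_rot: [-0.114, 0.895, 0.254, 0.349]
ft_force: [-0.6, 1.6, 0.5]
gripper_width: 0.0872
```

Run:
```python
from h import *
for b in (.09,.0): grasp([.58,.33,.095],30,50,b)
for n in ('side','top'):
  p=viewer.camera(n);save(p,n+'3.png');print([(np.round(a['pixel']).tolist(),round(a['score'],2)) for a in nets.landmark_of(p,'mill_center')],proj(p,[.58,.33,.065],ext(p)))
```

```text
at [0.5147 0.3133 0.1592] euler [  30.9  -43.1 -177.9] t 10.82 w 0.0872 F [-0.6  1.6  0.5] q [ 0.266 -0.196 -0.782  2.297 -0.628  0.273 -1.031]
  shift [-0.0052, 0.0191, 0.0199] rot [-2.7, 6.9, 0.5]
at [0.5147 0.3133 0.1592] euler [  30.9  -43.1 -177.9] t 10.82 w 0.0872 F [-0.6  1.6  0.5] q [ 0.266 -0.196 -0.782  2.297 -0.628  0.273 -1.031]
  shift [0.0057, 0.0234, 0.1091] rot [-2.7, 6.9, 0.5]
[([165.0, 432.0], 0.74), ([188.0, 345.0], 0.71)] [165.07457198 431.81163202]
[([168.0, 204.0], 0.59), ([105.0, 237.0], 0.58)] [101.09162628 236.50568081]
```

View pics/side3.png

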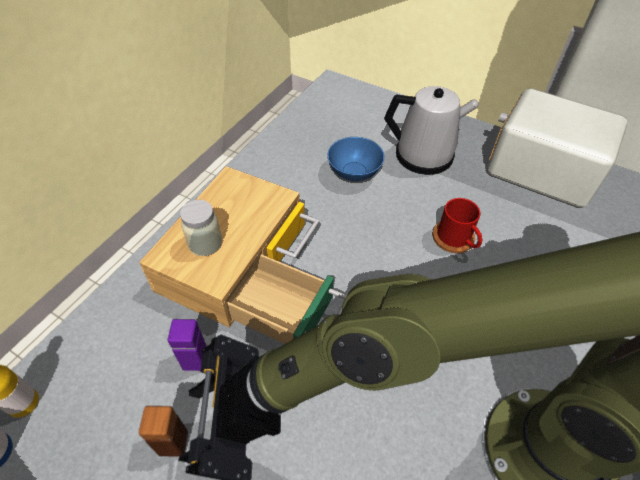

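Run:
```python
from h import *
for b in (.085,.04,.0): grasp([.58,.33,.1],30,45,b)
```

```text
at [0.5184 0.3169 0.1637] euler [  30.8  -43.3 -177.7] t 11.03 w 0.0867 F [-0.8 -0.4 -0.3] q [ 0.267 -0.191 -0.784  2.285 -0.614  0.276 -1.046]
  shift [-0.0022, 0.0205, 0.0205] rot [-2.9, 1.7, 0.6]
at [0.5184 0.3169 0.1637] euler [  30.8  -43.3 -177.7] t 11.03 w 0.0867 F [-0.8 -0.4 -0.3] q [ 0.267 -0.191 -0.784  2.285 -0.614  0.276 -1.046]
  shift [-0.0009, 0.0227, 0.0654] rot [-2.9, 1.7, 0.6]
at [0.5184 0.3169 0.1637] euler [  30.8  -43.3 -177.7] t 11.03 w 0.0867 F [-0.8 -0.4 -0.3] q [ 0.267 -0.191 -0.784  2.285 -0.614  0.276 -1.046]
  shift [0.0004, 0.0247, 0.1053] rot [-2.9, 1.7, 0.6]
```

Request:
{"api": "apply_moves", "payload": {"targets": [{"translation": [-0.002, 0.02, 0.015], "delta_rot": [-2.9, 1.7, 0.6], "grip": 1}, {"translation": [-0.002, 0.021, 0.02], "delta_rot": [-2.9, 1.7, 0.6], "grip": 1}, {"translation": [-0.002, 0.021, 0.02], "delta_rot": [-2.9, 1.7, 0.6], "grip": 1}, {"translation": [-0.002, 0.021, 0.02], "delta_rot": [-2.9, 1.7, 0.6], "grip": 1}]}}

```text
time_s: 11.52
tool_pos: [0.5402, 0.3064, 0.1479]
eef_rot: [-0.099, 0.893, 0.239, 0.369]
ft_force: [1.0, -0.0, 0.5]
gripper_width: 0.087
```

Run:
```python
from h import *
for b in (.085,.0): grasp([.58,.33,.1],30,45,b)
```

```text
at [0.5402 0.3064 0.1479] euler [  29.9  -45.  -180. ] t 11.53 w 0.087 F [ 1.  -0.   0.5] q [ 0.389 -0.133 -0.914  2.294 -0.496  0.16  -1.154]
  shift [-0.0012, -0.0005, 0.0006] rot [0.0, 0.0, -0.1]
at [0.5402 0.3064 0.1479] euler [  29.9  -45.  -180. ] t 11.53 w 0.087 F [ 1.  -0.   0.5] q [ 0.389 -0.133 -0.914  2.294 -0.496  0.16  -1.154]
  shift [-0.0011, -0.0005, 0.0856] rot [0.0, 0.0, -0.1]
```

Request:
{"api": "apply_moves", "payload": {"targets": [{"translation": [-0.001, 0, 0.02], "delta_rot": [0, 0, 0], "grip": 1}, {"translation": [-0.001, 0, 0.045], "delta_rot": [0, 0, 0], "grip": 1}, {"translation": [-0.001, 0, 0.065], "delta_rot": [0, 0, 0], "grip": 1}, {"translation": [-0.001, 0, 0.08], "delta_rot": [0, 0, 0], "grip": 1}, {"translation": [-0.001, 0, 0.085], "delta_rot": [0, 0, 0], "grip": 1}, {"translation": [-0.001, 0, 0.085], "delta_rot": [0, 0, 0], "grip": 1}]}}

```text
time_s: 12.28
tool_pos: [0.5928, 0.3341, 0.098]
eef_rot: [-0.098, 0.895, 0.239, 0.363]
ft_force: [1.0, 0.1, 1.0]
gripper_width: 0.0871
```

Run:
```python
from h import *
grasp([.58,.33,.1],30,45,0)
```

```text
at [0.5928 0.3341 0.098 ] euler [  29.8  -44.2 -179.9] t 12.28 w 0.0871 F [1.  0.1 1. ] q [-0.096  0.134 -0.49   2.206  1.093  0.097 -2.663]
  shift [-0.0077, -0.0028, 0.0084] rot [0.0, 0.8, -0.2]
```

Request:
{"api": "apply_moves", "payload": {"targets": [{"translation": [0, 0, 0], "delta_rot": [0, 0, 0], "grip": 0.7}, {"translation": [0, 0, 0], "delta_rot": [0, 0, 0], "grip": 0.6}, {"translation": [0, 0, 0], "delta_rot": [0, 0, 0], "grip": 0.5}, {"translation": [0, 0, 0], "delta_rot": [0, 0, 0], "grip": 0.4}, {"translation": [0, 0, 0], "delta_rot": [0, 0, 0], "grip": 0.3}, {"translation": [0, 0, 0], "delta_rot": [0, 0, 0], "grip": 0.3}, {"translation": [0, 0, 0], "delta_rot": [0, 0, 0], "grip": 0.3}], "newtons": 45}}

```text
time_s: 13.15
tool_pos: [0.5932, 0.334, 0.0986]
eef_rot: [-0.098, 0.895, 0.239, 0.364]
ft_force: [-1.1, -0.6, 2.7]
gripper_width: 0.0458
```

Run:
```python
from h import *
x,y,z=manip.get_state()['tool_pos']
rel([x,y,z+.01],30,44);rel([x,y,z+.06],30,44); rel([x,y,z+.06],30,0)
```

```text
at [0.5932 0.334  0.0986] euler [  29.8  -44.2 -179.9] t 13.15 w 0.0458 F [-1.1 -0.6  2.7] q [-0.101  0.133 -0.485  2.205  1.089  0.096 -2.659]
  shift [0.007, -0.0, -0.0072] rot [0.0, -0.2, -0.1]
at [0.5932 0.334  0.0986] euler [  29.8  -44.2 -179.9] t 13.15 w 0.0458 F [-1.1 -0.6  2.7] q [-0.101  0.133 -0.485  2.205  1.089  0.096 -2.659]
  shift [0.0419, -0.0001, -0.043] rot [0.0, -0.2, -0.1]
at [0.5932 0.334  0.0986] euler [  29.8  -44.2 -179.9] t 13.15 w 0.0458 F [-1.1 -0.6  2.7] q [-0.101  0.133 -0.485  2.205  1.089  0.096 -2.659]
  shift [0.0419, -0.0001, -0.043] rot [-0.0, -44.2, -0.2]
```

Request:
{"api": "apply_moves", "payload": {"targets": [{"translation": [0.007, 0, -0.007], "delta_rot": [0, 0, 0], "grip": 0.3}, {"translation": [0.02, 0, -0.02], "delta_rot": [0, 0, 0], "grip": 0.3}, {"translation": [0.035, 0, -0.036], "delta_rot": [0, 0, 0], "grip": 0.3}, {"translation": [0.042, 0, -0.043], "delta_rot": [0, -6, 0], "grip": 0.3}, {"translation": [0.042, 0, -0.043], "delta_rot": [0, -13, 0], "grip": 0.3}, {"translation": [0.042, 0, -0.043], "delta_rot": [0, -20, 0], "grip": 0.3}, {"translation": [0.042, 0, -0.043], "delta_rot": [0, -27, 0], "grip": 0.3}, {"translation": [0.042, 0, -0.043], "delta_rot": [0, -34, 0], "grip": 0.3}, {"translation": [0.042, 0, -0.043], "delta_rot": [0, -40, 0], "grip": 0.3}, {"translation": [0.042, 0, -0.043], "delta_rot": [0, -44, 0], "grip": 0.3}, {"translation": [0.042, 0, -0.043], "delta_rot": [0, -44, 0], "grip": 0.3}]}}

```text
time_s: 14.52
tool_pos: [0.5934, 0.3341, 0.1564]
eef_rot: [-0.002, 0.966, 0.258, 0.0]
ft_force: [0.2, 0.5, -3.3]
gripper_width: 0.0462
```

Run:
```python
from h import *
x,y,z=manip.get_state()['tool_pos']
rel([x,y,z],30,-44)
```

```text
at [0.5934 0.3341 0.1564] euler [ 2.990e+01 -1.000e-01 -1.798e+02] t 14.53 w 0.0462 F [ 0.2  0.5 -3.3] q [ 0.055  0.567 -0.869  1.428  0.432  1.343 -1.881]
  shift [0.0, 0.0, 0.0] rot [-0.2, -44.1, -0.1]
```

Request:
{"api": "apply_moves", "payload": {"targets": [{"translation": [0, 0, 0], "delta_rot": [0, -7, 0], "grip": 0.3}, {"translation": [0, 0, 0], "delta_rot": [0, -14, 0], "grip": 0.3}, {"translation": [0, 0, 0], "delta_rot": [0, -21, 0], "grip": 0.3}, {"translation": [0, 0, 0], "delta_rot": [0, -28, 0], "grip": 0.3}, {"translation": [0, 0, 0], "delta_rot": [0, -35, 0], "grip": 0.3}, {"translation": [0, 0, 0], "delta_rot": [0, -41, 0], "grip": 0.3}, {"translation": [0, 0, 0], "delta_rot": [0, -46, 0], "grip": 0.3}, {"translation": [0, 0, 0], "delta_rot": [0, -46, 0], "grip": 0.3}]}}

```text
time_s: 15.52
tool_pos: [0.6061, 0.3119, 0.1992]
eef_rot: [0.042, 0.945, 0.196, -0.257]
ft_force: [0.7, -0.7, -4.4]
gripper_width: 0.0461
```

Run:
```python
from h import *
x,y,z=manip.get_state()['tool_pos']
rel([x,y,.06],30,-46);rel([x,y,.02],30,-46)
for n in ('side','top'):
  p=viewer.camera(n);save(p,n+'4.png');m=[a for a in nets.masks_of(p,'mill_center')];print([(a['box'],round(a['score'],2)) for a in m])
a=viewer.camera('side')['color'][300:480,60:300];cv2.imwrite('pics/c4.png',cv2.resize(a,(800,600))[:,:,::-1])
```

```text
at [0.6061 0.3119 0.1992] euler [  23.9   30.1 -178.5] t 15.53 w 0.0461 F [ 0.7 -0.7 -4.4] q [-0.632  0.875  0.361  0.798 -0.281  2.03  -1.539]
  shift [0.0698, 0.003, 0.1203] rot [-5.2, -15.9, -4.7]
at [0.6061 0.3119 0.1992] euler [  23.9   30.1 -178.5] t 15.53 w 0.0461 F [ 0.7 -0.7 -4.4] q [-0.632  0.875  0.361  0.798 -0.281  2.03  -1.539]
  shift [0.0899, 0.0039, 0.1549] rot [-5.2, -15.9, -4.7]
[([167.8, 318.0, 208.1, 370.8], 0.83), ([111.0, 360.8, 207.8, 417.0], 0.58)]
[([144.3, 187.5, 185.3, 220.3], 0.97), ([280.4, 193.1, 352.0, 229.2], 0.75), ([62.4, 198.7, 114.0, 268.8], 0.71)]
```

View pics/c4.png

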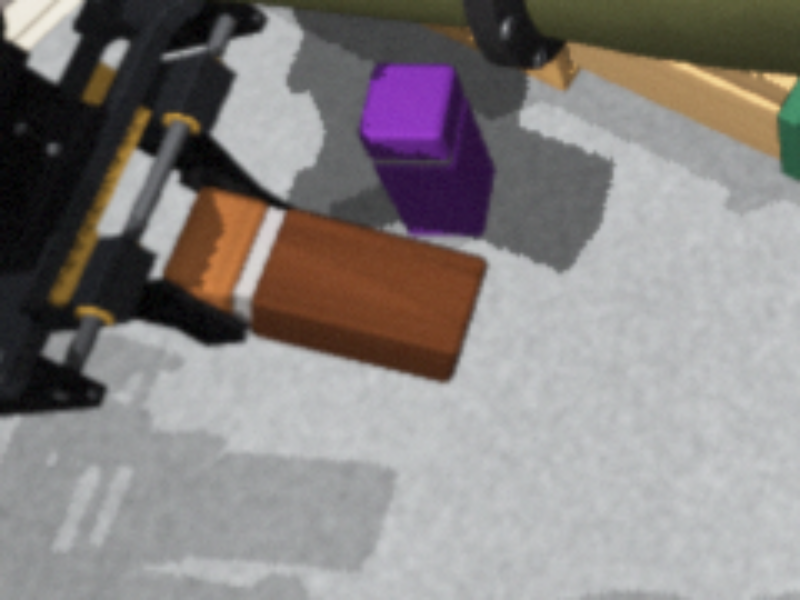

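Run:
```python
from h import *
rel([.47,.27,.1],30,-45.8)
```

```text
at [0.6058 0.3143 0.2026] euler [  24.2   29.9 -178.5] t 15.78 w 0.0457 F [-0.5  0.  -4.1] q [-0.63   0.872  0.349  0.793 -0.274  2.032 -1.542]
  shift [-0.0721, -0.0109, 0.1601] rot [-5.1, -16.0, -4.4]
```

Request:
{"api": "apply_moves", "payload": {"targets": [{"translation": [-0.02, -0.002, 0.03], "delta_rot": [-1, -3, -1], "grip": 0.3}, {"translation": [-0.04, -0.006, 0.07], "delta_rot": [-2, -6, -2], "grip": 0.3}, {"translation": [-0.055, -0.009, 0.11], "delta_rot": [-4, -10, -3], "grip": 0.3}, {"translation": [-0.07, -0.011, 0.15], "delta_rot": [-5, -14, -4], "grip": 0.3}, {"translation": [-0.072, -0.011, 0.16], "delta_rot": [-5.1, -16, -4.4], "grip": 0.3}, {"translation": [-0.072, -0.011, 0.16], "delta_rot": [-5.1, -16, -4.4], "grip": 0.3}, {"translation": [-0.072, -0.011, 0.16], "delta_rot": [-5.1, -16, -4.4], "grip": 0.3}]}}

```text
time_s: 16.65
tool_pos: [0.4712, 0.2704, 0.1006]
eef_rot: [0.1, 0.89, 0.238, -0.375]
ft_force: [-0.4, -0.4, -2.8]
gripper_width: 0.0458
```

Run:
```python
from h import *
rel([.47,.27,.1],30,-45.8);rel([.47,.27,.03],30,-45.8)
```

```text
at [0.4712 0.2704 0.1006] euler [  30.    45.7 -179.9] t 16.65 w 0.0458 F [-0.4 -0.4 -2.8] q [-0.742  0.832  0.32   1.196 -0.175  1.945 -1.465]
  shift [-0.0005, -0.0003, 0.0013] rot [-0.0, -0.1, 0.0]
at [0.4712 0.2704 0.1006] euler [  30.    45.7 -179.9] t 16.65 w 0.0458 F [-0.4 -0.4 -2.8] q [-0.742  0.832  0.32   1.196 -0.175  1.945 -1.465]
  shift [0.0496, -0.0002, 0.0502] rot [-0.0, -0.1, 0.0]
```

Request:
{"api": "apply_moves", "payload": {"targets": [{"translation": [0.014, 0, 0.014], "delta_rot": [0, 0, 0], "grip": 0.3}, {"translation": [0.03, 0, 0.03], "delta_rot": [0, 0, 0], "grip": 0.3}, {"translation": [0.044, 0, 0.044], "delta_rot": [0, 0, 0], "grip": 0.3}, {"translation": [0.053, 0, 0.053], "delta_rot": [0, 0, 0], "grip": 0.3}, {"translation": [0.059, 0, 0.059], "delta_rot": [0, 0, 0], "grip": 0.3}, {"translation": [0.061, 0, 0.061], "delta_rot": [0, 0, 0], "grip": 0.3}, {"translation": [0.062, 0, 0.062], "delta_rot": [0, 0, 0], "grip": 0.3}, {"translation": [0.063, 0, 0.063], "delta_rot": [0, 0, 0], "grip": 0.3}]}}

```text
time_s: 17.65
tool_pos: [0.4707, 0.2701, 0.012]
eef_rot: [0.1, 0.89, 0.239, -0.375]
ft_force: [0.3, 0.2, -2.9]
gripper_width: 0.0461
```

Request:
{"api": "apply_moves", "payload": {"targets": [{"translation": [0.001, 0, 0.001], "delta_rot": [0, 0, 0], "grip": 0.3}, {"translation": [0.002, 0, 0.002], "delta_rot": [0, 0, 0], "grip": 0.3}, {"translation": [0.0025, 0, 0.0025], "delta_rot": [0, 0, 0], "grip": 0.3}, {"translation": [0.0025, 0, 0.0025], "delta_rot": [0, 0, 0], "grip": 0.3}]}}

```text
time_s: 18.15
tool_pos: [0.4709, 0.2702, 0.0101]
eef_rot: [0.1, 0.89, 0.239, -0.375]
ft_force: [4.0, 2.5, 5.1]
gripper_width: 0.0459
```

Request:
{"api": "apply_moves", "payload": {"targets": [{"translation": [0, 0, 0], "delta_rot": [0, 0, 0], "grip": 0.55}, {"translation": [0, 0, 0], "delta_rot": [0, 0, 0], "grip": 0.65}, {"translation": [0, 0, 0], "delta_rot": [0, 0, 0], "grip": 0.8}, {"translation": [0, 0, 0], "delta_rot": [0, 0, 0], "grip": 1}, {"translation": [0, 0, -0.01], "delta_rot": [0, 0, 0], "grip": 1}, {"translation": [0, 0, -0.04], "delta_rot": [0, 0, 0], "grip": 1}, {"translation": [-0.02, 0, -0.08], "delta_rot": [0, 0, 0], "grip": 1}, {"translation": [-0.06, 0, -0.12], "delta_rot": [0, 10, 0], "grip": 1}, {"translation": [-0.09, 0, -0.14], "delta_rot": [0, 20, 0], "grip": 1}, {"translation": [-0.11, 0, -0.15], "delta_rot": [0, 30, 0], "grip": 0.6}, {"translation": [-0.11, 0, -0.15], "delta_rot": [0, 40, 0], "grip": 0.3}, {"translation": [-0.11, 0, -0.15], "delta_rot": [0, 46, 0], "grip": 0}]}}

```text
time_s: 19.65
tool_pos: [0.4974, 0.2851, 0.1964]
eef_rot: [-0.003, 0.966, 0.258, 0.007]
ft_force: [-0.1, 1.1, 0.5]
gripper_width: 0.0647
```

Run:
```python
from h import *
rel([.458,-.001,.2],4.5);rel([.458,-.001,.05],4.5)
p=viewer.camera('top');E=ext(p);print([(a['box'],round(a['score'],2),atz(p,[(a['box'][0]+a['box'][2])/2,(a['box'][1]+a['box'][3])/2],.03,E).round(3)) for a in nets.spot_in(p,'mill_center')])
print([atz(p,a['pixel'],.067,E).round(4) for a in nets.landmark_of(p,'left_handle')])
```

```text
at [0.4974 0.2851 0.1964] euler [  30.    -0.8 -179.9] t 19.65 w 0.0647 F [-0.1  1.1  0.5] q [-0.892  0.163  0.365  1.709 -0.063  1.267 -1.562]
  shift [-0.177, 0.2282, -0.0067] rot [-0.3, -0.8, 25.5]
at [0.4974 0.2851 0.1964] euler [  30.    -0.8 -179.9] t 19.65 w 0.0647 F [-0.1  1.1  0.5] q [-0.892  0.163  0.365  1.709 -0.063  1.267 -1.562]
  shift [-0.1791, 0.2285, 0.1433] rot [-0.3, -0.8, 25.5]
[([118.4, 269.1, 165.5, 325.0], 0.86, array([0.444, 0.249, 0.03 ])), ([146.9, 188.5, 185.6, 221.0], 0.69, array([0.654, 0.194, 0.03 ]))]
[array([0.7659, 0.0033, 0.067 ])]
```

Request:
{"api": "apply_moves", "payload": {"targets": [{"translation": [-0.03, 0.04, -0.007], "delta_rot": [0, -0.8, 5], "grip": 0}, {"translation": [-0.068, 0.088, -0.007], "delta_rot": [0, -0.8, 13], "grip": 0}, {"translation": [-0.107, 0.138, -0.007], "delta_rot": [0, -0.8, 20], "grip": 0}, {"translation": [-0.145, 0.187, -0.007], "delta_rot": [0, -0.8, 25.5], "grip": 0}, {"translation": [-0.177, 0.228, -0.007], "delta_rot": [0, -0.8, 25.5], "grip": 0}, {"translation": [-0.177, 0.228, -0.007], "delta_rot": [0, -0.8, 25.5], "grip": 0}, {"translation": [-0.177, 0.228, 0.02], "delta_rot": [0, -0.8, 25.5], "grip": 0}, {"translation": [-0.177, 0.228, 0.04], "delta_rot": [0, -0.8, 25.5], "grip": 0}, {"translation": [-0.177, 0.228, 0.05], "delta_rot": [0, -0.8, 25.5], "grip": 0}, {"translation": [-0.177, 0.228, 0.05], "delta_rot": [0, -0.8, 25.5], "grip": 0}]}}

```text
time_s: 21.05
tool_pos: [0.4578, -0.0003, 0.1432]
eef_rot: [-0.0, 0.999, 0.039, -0.005]
ft_force: [0.6, -0.4, -0.7]
gripper_width: 0.0003
```

Run:
```python
from h import *
rel([.458,-.001,.05],4.5)
st=manip.get_state();p=viewer.camera('wrist');E=ext(p,st);save(p,'w5.png')
for n,z in [('left_handle',.067),('right_handle',.067)]:
    print(n,[(np.round(a['pixel']).tolist(),round(a['score'],2),atz(p,a['pixel'],z,E).round(4).tolist()) for a in nets.landmark_of(p,n)])
```

```text
at [ 4.578e-01 -3.000e-04  1.432e-01] euler [   4.5    0.5 -179.9] t 21.05 w 0.0003 F [ 0.6 -0.4 -0.7] q [-0.673 -0.05   0.607  2.022  0.03   1.17  -1.571]
  shift [0.001, 0.0008, 0.0932] rot [-0.1, 0.5, 0.0]
left_handle [([327.0, 275.0], 0.85, [0.4366, -0.0051, 0.067])]
right_handle [([590.0, 37.0], 0.67, [0.5978, -0.1474, 0.067])]
```

View pics/w5.png

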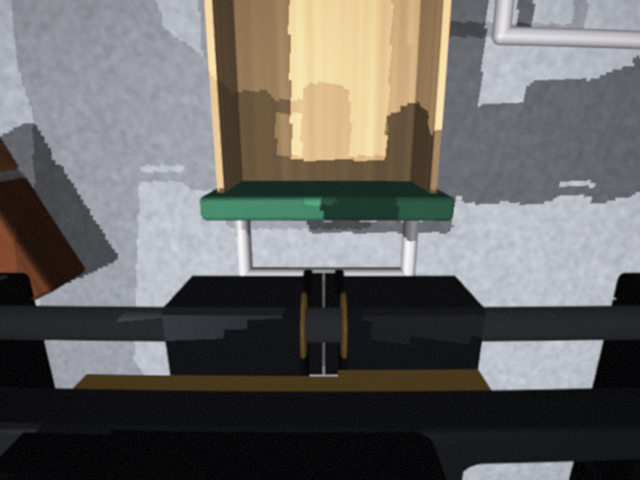

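Request:
{"api": "apply_moves", "payload": {"targets": [{"translation": [0.003, -0.002, 0.03], "delta_rot": [0, 0.5, 0], "grip": 0}, {"translation": [0.003, -0.002, 0.06], "delta_rot": [0, 0.5, 0], "grip": 0}, {"translation": [0.003, -0.002, 0.085], "delta_rot": [0, 0.5, 0], "grip": 0}, {"translation": [0.003, -0.002, 0.093], "delta_rot": [0, 0.5, 0], "grip": 0}, {"translation": [0.015, -0.002, 0.093], "delta_rot": [0, 0.5, 0], "grip": 0}, {"translation": [0.03, -0.002, 0.093], "delta_rot": [0, 0.5, 0], "grip": 0}, {"translation": [0.05, -0.002, 0.093], "delta_rot": [0, 0.5, 0], "grip": 0}, {"translation": [0.07, -0.002, 0.093], "delta_rot": [0, 0.5, 0], "grip": 0}, {"translation": [0.09, -0.002, 0.093], "delta_rot": [0, 0.5, 0], "grip": 0}, {"translation": [0.11, -0.002, 0.093], "delta_rot": [0, 0.5, 0], "grip": 0}, {"translation": [0.13, -0.002, 0.093], "delta_rot": [0, 0.5, 0], "grip": 0}, {"translation": [0.14, -0.002, 0.093], "delta_rot": [0, 0.5, 0], "grip": 0}]}}

```text
time_s: 22.7
tool_pos: [0.5997, 0.013, 0.0512]
eef_rot: [-0.001, 0.999, 0.04, 0.002]
ft_force: [-2.3, 0.7, 1.3]
gripper_width: 0.0003
```

Run:
```python
from h import *
rel([.6225,.012,.05],4.5)
```

```text
at [0.5997 0.013  0.0512] euler [   4.5   -0.2 -179.9] t 22.7 w 0.0003 F [-2.3  0.7  1.3] q [-0.558  0.397  0.597  1.79  -0.259  1.028 -1.354]
  shift [0.0227, 0.0029, 0.0013] rot [-0.1, -0.2, 0.0]
```

Pushing on gently until the drawer reaches its stop.

Request:
{"api": "apply_moves", "payload": {"targets": [{"translation": [0.01, 0, 0], "delta_rot": [0, 0, 0], "grip": 0}, {"translation": [0.017, 0, 0], "delta_rot": [0, 0, 0], "grip": 0}, {"translation": [0.022, 0, 0], "delta_rot": [0, 0, 0], "grip": 0}, {"translation": [0.025, 0, 0], "delta_rot": [0, 0, 0], "grip": 0}, {"translation": [0.027, 0, 0], "delta_rot": [0, 0, 0], "grip": 0}, {"translation": [0.027, 0, 0], "delta_rot": [0, 0, 0], "grip": 0}]}}

```text
time_s: 23.45
tool_pos: [0.6145, 0.0144, 0.0511]
eef_rot: [-0.003, 0.999, 0.039, -0.011]
ft_force: [-35.9, -0.6, 28.0]
gripper_width: 0.0006
```

Request:
{"api": "apply_moves", "payload": {"targets": [{"translation": [-0.004, 0, 0], "delta_rot": [0, 0, 0], "grip": 0}, {"translation": [-0.012, 0, 0], "delta_rot": [0, 0, 0], "grip": 0}, {"translation": [-0.012, 0, -0.04], "delta_rot": [0, 0, 0], "grip": 0}, {"translation": [-0.05, 0, -0.1], "delta_rot": [0, 0, 0], "grip": 0}, {"translation": [-0.08, 0, -0.13], "delta_rot": [0, 0, 0], "grip": 0}, {"translation": [-0.08, 0, -0.13], "delta_rot": [0, 0, 0], "grip": 0.35}, {"translation": [-0.08, 0, -0.13], "delta_rot": [0, 0, 0], "grip": 0.35}]}}

```text
time_s: 24.32
tool_pos: [0.5383, 0.0082, 0.1827]
eef_rot: [-0.003, 0.999, 0.04, -0.01]
ft_force: [0.5, -0.5, 0.3]
gripper_width: 0.0131
```

Run:
```python
from h import *
rel([.56,-.15,.2],94.5);rel([.56,-.15,.2],-85.5)
st=manip.get_state();p=viewer.camera('wrist');E=ext(p,st);save(p,'w6.png')
for n,z in [('left_handle',.067),('right_handle',.067)]:
    print(n,[(np.round(a['pixel']).tolist(),round(a['score'],2),atz(p,a['pixel'],z,E).round(4).tolist()) for a in nets.landmark_of(p,n)])
```

```text
at [0.5383 0.0082 0.1827] euler [   4.5    1.2 -179.6] t 24.32 w 0.0131 F [ 0.5 -0.5  0.3] q [-0.655  0.135  0.65   1.787 -0.091  1.269 -1.472]
  shift [0.0088, 0.1593, -0.0186] rot [-1.2, 0.6, -90.0]
at [0.5383 0.0082 0.1827] euler [   4.5    1.2 -179.6] t 24.32 w 0.0131 F [ 0.5 -0.5  0.3] q [-0.655  0.135  0.65   1.787 -0.091  1.269 -1.472]
  shift [0.0088, 0.1593, -0.0186] rot [0.6, 1.2, 90.0]
left_handle [([332.0, 170.0], 0.89, [0.5825, 0.006, 0.067])]
right_handle [([539.0, 167.0], 0.61, [0.597, -0.1465, 0.067])]
```

View pics/w6.png

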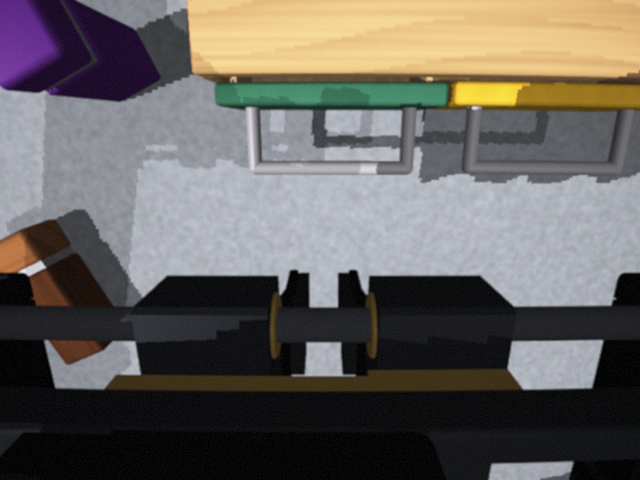

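Run:
```python
from h import *
rel([.597,-.147,.17],94.5)
```

```text
at [0.5376 0.0077 0.1814] euler [   4.5    1.4 -179.7] t 24.48 w 0.0241 F [-1.4 -0.5  0.2] q [-0.654  0.137  0.65   1.787 -0.09   1.27  -1.472]
  shift [0.0473, 0.159, 0.0095] rot [-1.3, 0.8, -90.0]
```

Request:
{"api": "apply_moves", "payload": {"targets": [{"translation": [0.002, 0.03, 0], "delta_rot": [0, 0, -10], "grip": 0.37}, {"translation": [0.01, 0.07, 0], "delta_rot": [0, 0, -20], "grip": 0.37}, {"translation": [0.02, 0.11, 0], "delta_rot": [0, 0, -30], "grip": 0.37}, {"translation": [0.03, 0.15, 0], "delta_rot": [0, 0, -40], "grip": 0.37}, {"translation": [0.047, 0.159, 0], "delta_rot": [-1.3, 0.8, -50], "grip": 0.37}, {"translation": [0.047, 0.159, 0], "delta_rot": [-1.3, 0.8, -60], "grip": 0.37}, {"translation": [0.047, 0.159, 0.009], "delta_rot": [-1.3, 0.8, -70], "grip": 0.37}, {"translation": [0.047, 0.159, 0.009], "delta_rot": [-1.3, 0.8, -80], "grip": 0.37}, {"translation": [0.047, 0.159, 0.009], "delta_rot": [-1.3, 0.8, -90], "grip": 0.37}, {"translation": [0.047, 0.159, 0.009], "delta_rot": [-1.3, 0.8, -90], "grip": 0.37}, {"translation": [0.047, 0.159, 0.009], "delta_rot": [-1.3, 0.8, -90], "grip": 0.37}]}}

```text
time_s: 25.85
tool_pos: [0.5967, -0.1472, 0.1696]
eef_rot: [-0.0, 0.68, 0.733, -0.001]
ft_force: [0.6, 0.6, -0.1]
gripper_width: 0.0322
```

Run:
```python
from h import *
rel([.597,-.147,.053],94.5)
```

```text
at [ 0.5967 -0.1472  0.1696] euler [  94.3    0.  -179.9] t 25.85 w 0.0322 F [ 0.6  0.6 -0.1] q [-0.246  0.3    0.54   1.632 -0.159  1.256  0.399]
  shift [0.0002, 0.0006, 0.1166] rot [-0.1, 0.0, -0.2]
```

Request:
{"api": "apply_moves", "payload": {"targets": [{"translation": [0, 0.001, 0.03], "delta_rot": [0, 0, 0], "grip": 0.37}, {"translation": [0, 0.001, 0.06], "delta_rot": [0, 0, 0], "grip": 0.37}, {"translation": [0, 0.001, 0.09], "delta_rot": [0, 0, 0], "grip": 0.37}, {"translation": [0, 0.001, 0.11], "delta_rot": [0, 0, 0], "grip": 0.37}, {"translation": [0, 0.001, 0.117], "delta_rot": [0, 0, 0], "grip": 0.37}, {"translation": [0, 0.001, 0.117], "delta_rot": [0, 0, 0], "grip": 0.37}, {"translation": [0, 0.001, 0.117], "delta_rot": [0, 0, 0], "grip": 0.1}, {"translation": [0, 0.001, 0.117], "delta_rot": [0, 0, 0], "grip": 0}, {"translation": [0, 0.001, 0.117], "delta_rot": [0, 0, 0], "grip": 0}, {"translation": [0, 0.001, 0.117], "delta_rot": [0, 0, 0], "grip": 0}], "newtons": 25}}

```text
time_s: 27.1
tool_pos: [0.5964, -0.1474, 0.0531]
eef_rot: [-0.001, 0.68, 0.733, -0.001]
ft_force: [-5.0, 0.2, 5.6]
gripper_width: 0.009
```

Run:
```python
from h import *
d=.163;a=np.radians(4.6)
p=manip.get_state()['tool_pos']
rel([p[0]-d*np.cos(a),p[1]-d*np.sin(a),p[2]],94.6)
```

```text
at [ 0.5964 -0.1474  0.0531] euler [  94.3    0.  -179.8] t 27.1 w 0.009 F [-5.   0.2  5.6] q [-0.216  0.415  0.51   1.742 -0.228  1.048  0.448]
  shift [-0.0008, -0.163, 0.0006] rot [-0.2, 0.0, -0.3]
```

Gripped on the bar (9–10 mm opening). Now pull along tool −y.

Request:
{"api": "apply_moves", "payload": {"targets": [{"translation": [0, -0.008, 0], "delta_rot": [0, 0, 0], "grip": 0}, {"translation": [0, -0.024, 0], "delta_rot": [0, 0, 0], "grip": 0}, {"translation": [0, -0.042, 0], "delta_rot": [0, 0, 0], "grip": 0}, {"translation": [0, -0.06, 0], "delta_rot": [0, 0, 0], "grip": 0}, {"translation": [0, -0.08, 0], "delta_rot": [0, 0, 0], "grip": 0}, {"translation": [0, -0.1, 0], "delta_rot": [0, 0, 0], "grip": 0}, {"translation": [0, -0.12, 0], "delta_rot": [0, 0, 0], "grip": 0}, {"translation": [0, -0.138, 0], "delta_rot": [0, 0, 0], "grip": 0}, {"translation": [-0.001, -0.152, 0], "delta_rot": [0, 0, 0], "grip": 0}, {"translation": [-0.001, -0.16, 0], "delta_rot": [0, 0, 0], "grip": 0}, {"translation": [-0.001, -0.164, 0], "delta_rot": [0, 0, 0], "grip": 0}, {"translation": [-0.001, -0.164, 0], "delta_rot": [0, 0, 0], "grip": 0}]}}

```text
time_s: 28.6
tool_pos: [0.4317, -0.1602, 0.0532]
eef_rot: [-0.003, 0.68, 0.733, -0.002]
ft_force: [-1.3, 2.1, -4.4]
gripper_width: 0.0089
```

Request:
{"api": "apply_moves", "payload": {"targets": [{"translation": [0, 0, 0], "delta_rot": [0, 0, 0], "grip": 0.35}, {"translation": [0, 0, 0], "delta_rot": [0, 0, 0], "grip": 0.37}, {"translation": [0, 0, 0], "delta_rot": [0, 0, 0], "grip": 0.37}, {"translation": [0, 0, -0.03], "delta_rot": [0, 0, 0], "grip": 0.37}, {"translation": [0, 0, -0.08], "delta_rot": [0, 0, 0], "grip": 0.37}, {"translation": [0, 0, -0.13], "delta_rot": [0, 0, 0], "grip": 0.6}, {"translation": [0, 0, -0.16], "delta_rot": [0, 0, 0], "grip": 0.9}, {"translation": [0, 0, -0.16], "delta_rot": [0, 0, 0], "grip": 0.9}]}}

```text
time_s: 29.6
tool_pos: [0.4347, -0.161, 0.216]
eef_rot: [-0.0, 0.68, 0.733, -0.0]
ft_force: [0.1, 0.3, 0.2]
gripper_width: 0.0543
```

Run:
```python
from h import *
rel([.444,.25,.21],30)
```

```text
at [ 0.4347 -0.161   0.216 ] euler [  94.3   -0.  -180. ] t 29.6 w 0.0543 F [0.1 0.3 0.2] q [-0.283 -0.107  0.547  1.918  0.058  1.316  0.322]
  shift [0.4091, 0.0402, 0.0061] rot [-0.0, 0.0, 64.3]
```

Request:
{"api": "apply_moves", "payload": {"targets": [{"translation": [0.03, 0.003, 0.003], "delta_rot": [0, 0, 5], "grip": 0.9}, {"translation": [0.08, 0.008, 0.005], "delta_rot": [0, 0, 13], "grip": 0.9}, {"translation": [0.13, 0.013, 0.005], "delta_rot": [0, 0, 21], "grip": 0.9}, {"translation": [0.18, 0.018, 0.005], "delta_rot": [0, 0, 29], "grip": 0.9}, {"translation": [0.23, 0.023, 0.005], "delta_rot": [0, 0, 37], "grip": 0.9}, {"translation": [0.28, 0.028, 0.005], "delta_rot": [0, 0, 45], "grip": 0.9}, {"translation": [0.33, 0.033, 0.005], "delta_rot": [0, 0, 53], "grip": 0.9}, {"translation": [0.38, 0.037, 0.005], "delta_rot": [0, 0, 60], "grip": 0.9}, {"translation": [0.409, 0.04, 0.006], "delta_rot": [0, 0, 64.3], "grip": 0.9}, {"translation": [0.409, 0.04, 0.006], "delta_rot": [0, 0, 64.3], "grip": 0.9}, {"translation": [0.409, 0.04, 0.006], "delta_rot": [0, 0, 64.3], "grip": 0.9}, {"translation": [0.409, 0.04, 0.006], "delta_rot": [0, 0, 64.3], "grip": 0.9}]}}

```text
time_s: 31.1
tool_pos: [0.4441, 0.2483, 0.2097]
eef_rot: [0.0, 0.966, 0.258, -0.0]
ft_force: [-0.5, -0.2, -0.0]
gripper_width: 0.078
```

Run:
```python
from h import *
st=manip.get_state();p=viewer.camera('wrist');E=ext(p,st);save(p,'w7.png');rel([.444,.25,.012],30)
for q,e in((p,E),(viewer.camera('top'),None)):
    if e is None:e=ext(q)
    for a in nets.masks_of(q,'mill_center'):
        pts=np.array([atz(q,x,.046 if q is p else .03,e)[:2] for x in np.argwhere(a['mask'])[::10,::-1]],np.float32)
        r=cv2.minAreaRect(pts);print(round(a['score'],2),[np.round(v,3) for v in r])
    print('rh',[atz(q,a['pixel'],.067,e).round(4) for a in nets.landmark_of(q,'right_handle')],'rb',[atz(q,a['pixel'],.018,e).round(4) for a in nets.landmark_of(q,'right_bin')],'lh',[atz(q,a['pixel'],.067,e).round(4) for a in nets.landmark_of(q,'left_handle')])
save(q,'top7.png')
```

```text
at [0.4441 0.2485 0.2099] euler [ 29.9   0.  180. ] t 31.15 w 0.0783 F [-0.8  0.3  0. ] q [-0.578  0.03   0.016  1.814 -0.     1.298 -1.611]
  shift [0.0008, -0.0014, 0.1979] rot [0.0, 0.0, -0.1]
0.91 [array([0.661, 0.168]), array([0.055, 0.121]), np.float64(31.602)]
0.77 [array([0.444, 0.254]), array([0.129, 0.046]), np.float64(28.674)]
rh [] rb [] lh []
0.83 [array([0.655, 0.199]), array([0.084, 0.066]), np.float64(33.651)]
0.6 [array([0.439, 0.252]), array([0.124, 0.054]), np.float64(30.699)]
rh [array([ 0.4368, -0.1629,  0.067 ])] rb [array([0.4465, 0.2571, 0.018 ]), array([ 0.5772, -0.1459,  0.018 ])] lh [array([0.5838, 0.013 , 0.067 ]), array([ 0.493 , -0.5941,  0.067 ])]
```

View pics/w7.png

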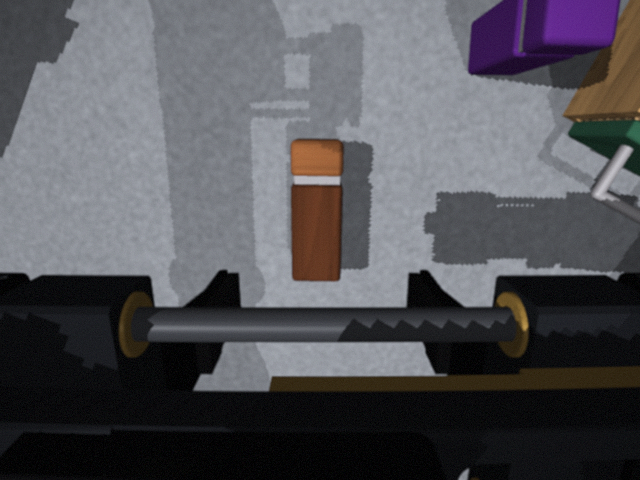

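Request:
{"api": "apply_moves", "payload": {"targets": [{"translation": [0.002, -0.004, 0.05], "delta_rot": [0, 0, 0.5], "grip": 0.9}, {"translation": [0.002, -0.004, 0.1], "delta_rot": [0, 0, 0.5], "grip": 0.9}, {"translation": [0.002, -0.004, 0.14], "delta_rot": [0, 0, 0.5], "grip": 0.9}, {"translation": [0.002, -0.004, 0.17], "delta_rot": [0, 0, 0.5], "grip": 0.9}, {"translation": [0.002, -0.004, 0.19], "delta_rot": [0, 0, 0.5], "grip": 0.9}, {"translation": [0.002, -0.004, 0.198], "delta_rot": [0, 0, 0.5], "grip": 0.9}, {"translation": [0.002, -0.004, 0.198], "delta_rot": [0, 0, 0.5], "grip": 0.7}, {"translation": [0.002, -0.004, 0.198], "delta_rot": [0, 0, 0.5], "grip": 0.5}, {"translation": [0.002, -0.004, 0.198], "delta_rot": [0, 0, 0.5], "grip": 0.4}, {"translation": [0.002, -0.004, 0.198], "delta_rot": [0, 0, 0.5], "grip": 0.3}, {"translation": [0.002, -0.004, 0.198], "delta_rot": [0, 0, 0.5], "grip": 0.3}, {"translation": [0.002, -0.004, 0.198], "delta_rot": [0, 0, 0.5], "grip": 0.3}], "newtons": 30}}

```text
time_s: 33.1
tool_pos: [0.4438, 0.2547, 0.0127]
eef_rot: [-0.0, 0.967, 0.255, 0.0]
ft_force: [-0.1, 0.5, 5.1]
gripper_width: 0.0458
```

Request:
{"api": "apply_moves", "payload": {"targets": [{"translation": [0, 0, -0.005], "delta_rot": [0, 0, 0], "grip": 0.3}, {"translation": [0, 0, -0.02], "delta_rot": [0, 0, 0], "grip": 0.3}, {"translation": [0, 0, -0.05], "delta_rot": [0, 0, 0], "grip": 0.3}, {"translation": [0, 0, -0.09], "delta_rot": [0, 0, 0], "grip": 0.3}, {"translation": [0, 0, -0.13], "delta_rot": [0, 0, 0], "grip": 0.3}, {"translation": [0, 0, -0.16], "delta_rot": [0, 0, 0], "grip": 0.3}, {"translation": [0, 0, -0.17], "delta_rot": [0, 0, 0], "grip": 0.3}]}}

```text
time_s: 33.98
tool_pos: [0.4446, 0.255, 0.1852]
eef_rot: [-0.001, 0.967, 0.255, 0.002]
ft_force: [0.3, 0.2, -4.6]
gripper_width: 0.0461
```

Run:
```python
from h import *
rel([.572,-.149,.18],4.5)
```

```text
at [0.4446 0.255  0.1852] euler [  29.5   -0.3 -180. ] t 33.98 w 0.0461 F [ 0.3  0.2 -4.6] q [-5.840e-01  5.000e-02  1.200e-02  1.844e+00 -1.000e-03  1.243e+00
 -1.627e+00]
  shift [-0.0882, 0.4144, 0.0045] rot [-0.1, -0.3, 25.0]
```

Request:
{"api": "apply_moves", "payload": {"targets": [{"translation": [-0.005, 0.025, 0], "delta_rot": [0, 0, 2], "grip": 0.3}, {"translation": [-0.015, 0.07, 0], "delta_rot": [0, 0, 5], "grip": 0.3}, {"translation": [-0.025, 0.12, 0], "delta_rot": [0, 0, 8], "grip": 0.3}, {"translation": [-0.036, 0.17, 0], "delta_rot": [0, 0, 11], "grip": 0.3}, {"translation": [-0.047, 0.22, 0], "delta_rot": [0, 0, 14], "grip": 0.3}, {"translation": [-0.058, 0.27, 0], "delta_rot": [0, 0, 17], "grip": 0.3}, {"translation": [-0.068, 0.32, 0], "delta_rot": [0, 0, 20], "grip": 0.3}, {"translation": [-0.078, 0.365, 0], "delta_rot": [0, 0, 23], "grip": 0.3}, {"translation": [-0.085, 0.4, 0.004], "delta_rot": [0, 0, 25], "grip": 0.3}, {"translation": [-0.088, 0.414, 0.004], "delta_rot": [0, 0, 25], "grip": 0.3}, {"translation": [-0.088, 0.414, 0.004], "delta_rot": [0, -0.3, 25], "grip": 0.3}, {"translation": [-0.088, 0.414, 0.004], "delta_rot": [0, -0.3, 25], "grip": 0.3}]}}

```text
time_s: 35.48
tool_pos: [0.5718, -0.1465, 0.1801]
eef_rot: [-0.001, 0.999, 0.041, -0.001]
ft_force: [-0.2, 0.5, -3.3]
gripper_width: 0.0459
```

Run:
```python
from h import *
rel([.572,-.149,.035],4.5)
st=manip.get_state();p=viewer.camera('wrist');E=ext(p,st);save(p,'w8.png')
print('rh',[atz(p,a['pixel'],.067,E).round(4) for a in nets.landmark_of(p,'right_handle')],'rb',[atz(p,a['pixel'],.018,E).round(4) for a in nets.landmark_of(p,'right_bin')])
```

```text
at [ 0.5718 -0.1465  0.1801] euler [ 4.600e+00  1.000e-01 -1.798e+02] t 35.48 w 0.0459 F [-0.2  0.5 -3.3] q [-0.138  0.227  0.401  1.675 -0.094  1.262 -1.207]
  shift [0.0003, 0.0029, 0.1451] rot [-0.2, 0.1, 0.1]
rh [] rb []
```

View pics/w8.png

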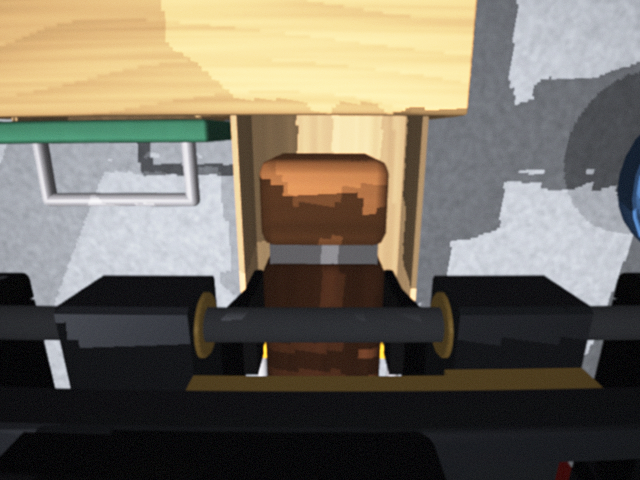

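Request:
{"api": "apply_moves", "payload": {"targets": [{"translation": [0, 0.003, 0.02], "delta_rot": [0, 0, 0], "grip": 0.3}, {"translation": [0, 0.003, 0.05], "delta_rot": [0, 0, 0], "grip": 0.3}, {"translation": [0, 0.003, 0.08], "delta_rot": [0, 0, 0], "grip": 0.3}, {"translation": [0, 0.003, 0.105], "delta_rot": [0, 0, 0], "grip": 0.3}, {"translation": [0, 0.003, 0.125], "delta_rot": [0, 0, 0], "grip": 0.3}, {"translation": [0, 0.003, 0.138], "delta_rot": [0, 0, 0], "grip": 0.3}, {"translation": [0, 0.003, 0.144], "delta_rot": [0, 0, 0], "grip": 0.3}, {"translation": [0, 0.003, 0.146], "delta_rot": [0, 0, 0], "grip": 0.3}, {"translation": [0, 0.003, 0.146], "delta_rot": [0, 0, 0], "grip": 0.3}]}}

```text
time_s: 36.75
tool_pos: [0.5726, -0.1497, 0.0352]
eef_rot: [-0.001, 0.999, 0.041, 0.0]
ft_force: [0.5, -0.1, -3.3]
gripper_width: 0.0458
```

Request:
{"api": "apply_moves", "payload": {"targets": [{"translation": [0, 0, 0.002], "delta_rot": [0, 0, 0], "grip": 0.3}, {"translation": [0, 0, 0.0035], "delta_rot": [0, 0, 0], "grip": 0.3}, {"translation": [0, 0, 0.005], "delta_rot": [0, 0, 0], "grip": 0.3}, {"translation": [0, 0, 0.005], "delta_rot": [0, 0, 0], "grip": 0.3}]}}

```text
time_s: 37.25
tool_pos: [0.573, -0.1496, 0.0307]
eef_rot: [-0.001, 0.999, 0.041, 0.0]
ft_force: [-1.3, -0.1, 0.7]
gripper_width: 0.0457
```

Request:
{"api": "apply_moves", "payload": {"targets": [{"translation": [0, 0, 0.0005], "delta_rot": [0, 0, 0], "grip": 0.58}, {"translation": [0, 0, 0.0005], "delta_rot": [0, 0, 0], "grip": 0.65}, {"translation": [0, 0, 0.0005], "delta_rot": [0, 0, 0], "grip": 0.7}, {"translation": [0, 0, 0.0005], "delta_rot": [0, 0, 0], "grip": 0.7}, {"translation": [0, 0, -0.02], "delta_rot": [0, 0, 0], "grip": 0.7}, {"translation": [0, 0, -0.06], "delta_rot": [0, 0, 0], "grip": 0.7}, {"translation": [0, 0, -0.12], "delta_rot": [0, 0, 0], "grip": 0.7}, {"translation": [-0.05, 0, -0.18], "delta_rot": [0, 0, 0], "grip": 0.7}, {"translation": [-0.08, 0, -0.22], "delta_rot": [0, 0, 0], "grip": 0.7}, {"translation": [-0.08, 0, -0.22], "delta_rot": [0, 0, 0], "grip": 0.7}]}}

```text
time_s: 38.5
tool_pos: [0.4934, -0.1584, 0.2556]
eef_rot: [-0.001, 0.999, 0.039, 0.005]
ft_force: [0.4, 1.7, 0.6]
gripper_width: 0.0609
```

Run:
```python
from h import *
rel([.49,-.15,.25],4.5)
st=manip.get_state();p=viewer.camera('wrist');E=ext(p,st);save(p,'w9.png')
for n in('right_handle','left_handle'): print(n,[atz(p,a['pixel'],.067,E).round(4) for a in nets.landmark_of(p,n)])
for a in nets.masks_of(p,'mill_center'):
    pts=np.array([atz(p,x,.064,E)[:2] for x in np.argwhere(a['mask'])[::10,::-1]],np.float32);print(round(a['score'],2),cv2.minAreaRect(pts))
t=viewer.camera('top');Et=ext(t)
for n,z in(('jar',.11),('mug',.01),('coaster',0),('kettle',0),('bowl',0)): print(n,[atz(t,a['pixel'],z,Et).round(3) for a in nets.landmark_of(t,n)[:2]])
```

```text
at [ 0.4934 -0.1584  0.2556] euler [   4.5   -0.5 -179.9] t 38.5 w 0.0609 F [0.4 1.7 0.6] q [-0.154  0.008  0.421  1.746 -0.008  1.38  -1.223]
  shift [-0.0028, -0.0086, 0.0056] rot [-0.1, -0.5, 0.0]
right_handle [array([ 0.4324, -0.1601,  0.067 ])]
left_handle [array([0.5823, 0.0079, 0.067 ])]
0.96 ((0.6363858580589294, 0.1267791986465454), (0.027896739542484283, 0.04598222300410271), 84.35409545898438)
0.87 ((0.5718941688537598, -0.15027457475662231), (0.1278866082429886, 0.045514363795518875), 4.4916510581970215)
jar [array([ 0.754, -0.005,  0.11 ])]
mug [array([ 0.327, -0.376,  0.01 ])]
coaster [array([ 0.325, -0.376,  0.   ])]
kettle [array([ 0.498, -0.625,  0.   ])]
bowl [array([ 0.639, -0.453,  0.   ])]
```

View pics/w9.png

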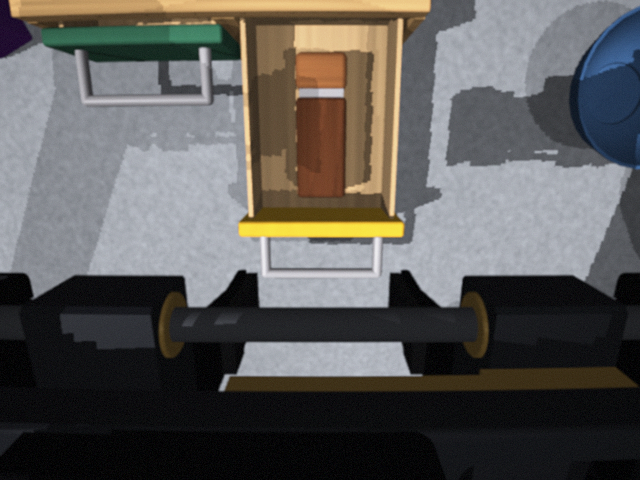

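The mill lies flat in the wide-open right drawer at (321,125), the green left front is shut at (135,42), and the gripper is clear. Handing in now.

```bash
python3 -c "
from h import *
print(manip.close_job())"
```

```text
the job is handed in; nothing more can be done
None
```

The pepper mill is lying on its side in the open right drawer, the left drawer is shut, and I handed the job in at about 39 s of the 72 s allowed. No verdict was reported.

- **What I did:** I lifted the mill out and stood it on the bare counter. I then re-gripped it with the tool tilted about 45° and turned it gently onto its side there. I pushed the left drawer shut, pulled the right drawer out by its handle, and lowered the mill in until it touched the floor.
- **Mill:** it measures 128 x 46 mm seen from above, so it is lying flat. It is about 7 mm in front of the drawer's centre and in line with the drawer, and the gripper is clear of it.
- **Drawers:** the right handle came out about 165 mm. The left front stopped the push at about 36 N, lined up with the right front in the picture while both were shut, and its handle has not moved since.
- **Other things:** the jar, mug, coaster, kettle and bowl still read where they were at the start, within about 14 mm of measuring error. I never touched the purple look-alike.
- **What went less well:**
  - The 45° re-grip stopped about 8 mm short, at a wrist joint limit.
  - The first try at turning the mill level stopped 16° short, and I finished it closer to the robot.
  - The networks never reported the clear spot reliably, so I chose the free counter from the pictures.
  - During the push on the left drawer the wrist also read 28 N upwards, and I did not find out why.

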